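Pack a tube level and set its nut

TASK

Set up the tube on the plywood jig board so that the nut can be fixed to it: lay one packing piece flat in the middle of each steel pad (the black rubber block on one, the short solid steel bar on the other), choosing which goes where so that the tube will lie level. Then lay the square tube on top of the two packing pieces, centred over the board and in line with its length, and lay the nut flat on top of the tube at its middle. Leave the tape measure and the roll of black tape where they are.

Things in the scene. Friction and masses are not known exactly. Their poses are not given: they have to be found in the camera images.
- tube_mid (a point): centre of the loose square steel tube, 17 x 220 x 17 mm, lying on the worktop; its long axis is y, z up; the point is 8.5 mm above its underside; about 90 g. Beyond it to the far left, fixed strips clamped on blocks stand up to about 0.3 m high: travel clear of them
- packer_mid (a point): centre of the loose black rubber packing block, 22 (x) x 30 (y) x 20 mm (z, height); the point is 10 mm above its underside
- offcut_mid (a point): centre of the loose short solid steel bar, 20 (x) x 85 (y) x 12 mm (z, height); the point is 6 mm above its underside; about 120 g
- nut_mid (a point): centre of the loose steel hexagon nut lying flat, 13 mm high (z), 24 mm across the flats, 27 mm across the corners; a pair of flats faces along +x and -x, further pairs every 60 degrees about z; the point is 6.5 mm above its underside
- jig_board: plywood jig board fixed to the worktop, 95 (x) x 260 (y, length) x 12 mm high; origin at the centre of its underside, on the worktop. The two steel pads stand on it, centred 70 mm to either side of its middle along y
- low_pad: the lower steel pad, a single dark plate 70 (x) x 50 (y) x 8 mm, fixed on the jig board; origin at the centre of its underside, its top is 8 mm above the origin (20 mm above the worktop). Which end of the board it stands at varies
- high_pad: the higher steel pad, two dark plates one on the other, 70 (x) x 50 (y) mm below and 62 x 42 mm on top, 16 mm high together, fixed on the jig board; origin at the centre of its underside, its top is 16 mm above the origin (28 mm above the worktop). Stands at the other end of the board
- tape_measure: orange tape measure, 37 x 85 x 60 mm, loose, not to be moved; origin at the centre of its underside
- black_tape: roll of black tape lying flat, 62 mm across, 19 mm high, loose, not to be moved; origin at the centre of its underside
Not all that is in view belongs to the job. What is shaped like the part that bears offcut_mid but pink or red is not meant.

How it is judged:
At the end, for the whole second after the job is handed in: Rubber block within 15 mm of the low pad's middle, steel bar within 15 mm of the high pad's; tube on both, level to 0.04 rad, centre within 15 mm of the board's middle, in line to 0.12 rad; nut flat on the tube within 12 mm of its middle; all released and at rest (horizontal distance between packer_mid and low_pad below 0.015 m and horizontal distance between offcut_mid and high_pad below 0.015 m and horizontal distance between tube_mid and jig_board below 0.015 m and angle between the y axis of tube_mid and the y axis of jig_board, either way round below 0.12 rad and angle between tube_mid's own y axis and vertical between 1.531 and 1.611 rad and height (world z) of tube_mid between 0.044 and 0.053 m and horizontal distance between nut_mid and tube_mid below 0.012 m and height (world z) of nut_mid between 0.058 and 0.069 m and (angle between nut_mid's own z axis and vertical below 0.1 rad or angle between nut_mid's own z axis and vertical above 3.04 rad) and linear speed of each of tube, packer, offcut, nut below 0.01 m/s and angular speed of each of tube, packer, offcut, nut below 0.1 rad/s); the robot touches nothing.
It fails at once if the tape measure is moved more than 20 mm (distance of tape_measure from where it was at the start of the episode above 0.02 m).
It fails at once if the roll of black tape is moved more than 20 mm (distance of black_tape from where it was at the start of the episode above 0.02 m).
It also fails if it takes over 104 s, if anything falls off the work surface, if the arm or the gripper's body presses on something with over 40 N, if the wrist force passes 120 N, or if a joint passes its speed limit or range.

ROBOT

A 7-joint arm with a two-finger parallel gripper is mounted at the origin on the work surface; the furniture and walls round the work are solid. World frame = base frame: x ahead of the robot, y to its left, z up, the work surface at z = 0. Lengths are in m, angles in rad, forces in N, time in s.
With the tool pointing down it reaches from about 0.4 to 0.9 m from the base axis. Payload 5.6 kg.
Tool frame: the origin (TCP) lies at the very end of the fingers, on their centre line; the grasp point (between the pads) lies 19 mm behind it; z points along the fingers, y is the direction in which the jaws open and shut (so a half turn about z gives the same grasp; the last joint's range is limited). The gripper opens to 92 mm and grips with 3 to 60 N. Pads are 20 mm wide; open, the fingers measure 128 mm over their backs; the gripper's body (75 mm by 189 mm) begins 69 mm behind the grasp point.
Start: joints at [1.062, 0.468, -0.012, 1.603, 0.006, 1.071, -0.056], TCP at [0.292, -0.581, 0.215] pointing down, gripper open.
Joint ranges: [-2.53, 2.53], [-0.31, 2.02], [-1.57, 1.55], [0.28, 2.44], [-1.29, 4.43], [0.15, 1.84], [-2.92, 2.92]. Speed limits (rad/s): [2.57, 2.57, 3.14, 3.14, 3.14, 3.14, 3.14].

INTERFACE

Orientations are given as a unit quaternion [w, x, y, z].
In Python, from workcell import sensors, optics, env gives the robot as it stands.
- The arm moves only by the tool play_rows, never from a script. Its argument "steps" is a list of rows, each a list of 7 numbers: the shift along the tool's x, y, z as a fraction of full scale, then the turn, a rotation vector about the tool's x, y, z as a fraction of full scale, then the opening, from 0 (shut) to 1 (fully open). In form: [[x, y, z, ax, ay, az, claw], ...]. A call has exactly 5 rows; each row shifts and turns the pose as measured when the row begins, along the tool's axes as they then stand; what a row does not reach is not made up. Full scale, the value 1, is 30 cm for a shift and 180 degrees for a turn. A row lasts 1/12 s, in which the tool goes at most 41.7 mm and 7.16 degrees, less where a joint would pass 70% of its speed; a pose out of reach is approached as far as the arm can. A call with a number of a shift or a turn outside -1 to 1 is refused whole. A call with a gripper value outside its range is refused whole. The fingers move at their own pace and stop on an object; "force" is the grip in N (left out, the last holds). Time passes only in rows, so rows that do not move let the fingers close, or fill a call up. It gives the time, the measured TCP pose, the force and the opening at its end, in the units of the state.
- sensors.get_obs(): the state, without advancing time (a new reading comes with each control period).
- optics.get_image(name): name is "scene" or "top"; returns a dict with "pixels" (384x512x3 uint8, blue, green, red), "camera_matrix" (3x3 intrinsics, pixels), "distortion" ([k1, k2, p1, p2, k3] as OpenCV has them; the pictures are not rectified), "rvec" (rotation vector, rad) and "tvec" (3), from world to camera coordinates, as OpenCV has them. Camera axes: x right, y down, z forward; pixel columns grow to the right and rows downward; lengths in m; the calibration is good to about 2 mm. A picture is of the moment at which its call begins. There is no depth.
- env.sign_off(): hands the job in, once; it reports no verdict.
The state is a dict: "time_s": time; "q": joint angles; "joint_velocities": joint speeds; "joint_efforts": joint torques, N m; "position": TCP position; "ee_rot": TCP orientation; "force": force on the tool from outside, world axes, zero at the start; "moment": the same for the moment, N m; "finger_gap": opening from 0.0 (shut) to 1.0 (fully open).
Only numpy, scipy, OpenCV 4.12 (cv2) and the standard library are available. Lean on these libraries where they do the work, as an engineer would, in place of code of your own. Each camera call takes 0.05 s, during which the arm holds its last target.

## Working session

There is one attempt and no reset: what is moved stays moved. The work goes in short steps, Python scripts to look and compute and a tool call to move; the robot and the scene stay as the last step left them, time stands still between calls to the robot, and variables do not carry over. Pictures are saved under pics/ and viewed, and the job is handed in when it is done.

Besides the shell and the picture viewer there is one more tool, called as name([rows], argument=value, ...), one row to a line, values as JSON. play_rows: Moves the arm, as the interface text tells. Its arguments: {"type":"object","properties":{"steps":{"type":"array","items":{"type":"array","items":{"type":"number"}}},"force":{"type":"number"}},"required":["steps"]}

```bash
mkdir -p pics; ls
python3 - <<'E'
from workcell import sensors, optics, env
import cv2
o=sensors.get_obs(); print(o)
for n in ["scene","top"]:
    r=optics.get_image(n); cv2.imwrite(f"pics/{n}0.png",r["pixels"]); print(n,r["camera_matrix"],r["distortion"],r["rvec"],r["tvec"])
E
```

```text
pics
{'time_s': 0.0, 'q': array([ 1.06198948,  0.46837643, -0.01159037,  1.60359595,  0.00596536,
        1.07142014, -0.05626402]), 'joint_velocities': array([-0.0001267 , -0.00051693, -0.00200179, -0.00140665,  0.0001589 ,
       -0.00040959, -0.00152186]), 'joint_efforts': array([-5.48367625e-04, -5.20566559e+01, -1.25839608e-02, -2.43751341e+01,
       -5.66916238e-02,  1.71969604e-02,  1.34148418e-04]), 'position': array([ 0.29162296, -0.58026235,  0.21365228]), 'ee_rot': array([-8.46077791e-04,  9.73006444e-01,  2.30776258e-01, -2.51469977e-04]), 'force': array([ 0.3646183 , -0.48755973,  0.19501448]), 'moment': array([-0.02627933,  0.02743861, -0.05089432]), 'finger_gap': 0.9989886189216823}
scene [[395.88839325   0.         254.00775156]
 [  0.         395.88839325 191.08075185]
 [  0.           0.           1.        ]] [0.04067296 0.         0.         0.         0.        ] [ 2.00306589 -0.5305817   0.33296037] [-0.46391747  0.11001009  0.88668499]
top [[463.17334905   0.         255.05564874]
 [  0.         463.17334905 184.46996746]
 [  0.           0.           1.        ]] [-0.07861141  0.          0.          0.          0.        ] [ 2.20004971 -2.17611956  0.06180291] [-0.1031414   0.46645743  1.25104551]
```

View pics/scene0.png

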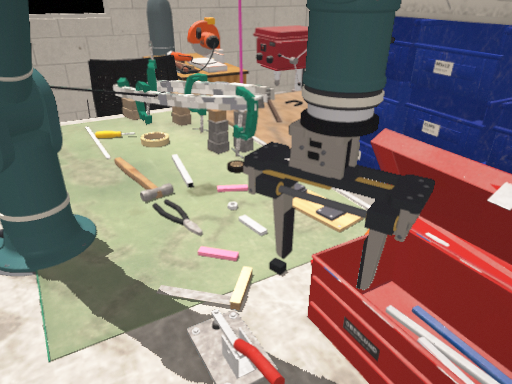

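View pics/top0.png

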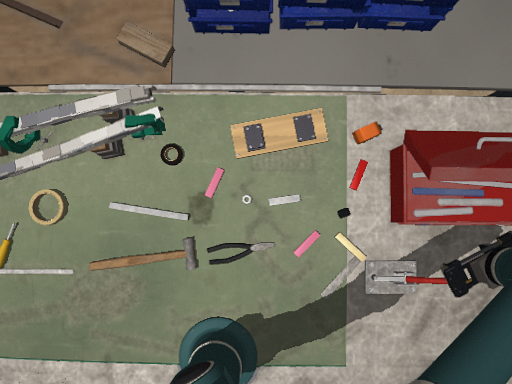

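```bash
cat > h.py <<'E'
from workcell import sensors, optics, env
import cv2, numpy as np
from scipy.spatial.transform import Rotation as R
def img(n):return optics.get_image(n)
def w2p(r,P): return cv2.projectPoints(np.array(P,float).reshape(-1,1,3),r["rvec"],r["tvec"],r["camera_matrix"],r["distortion"])[0].reshape(-1,2)
def p2w(r,px,z):
    px=np.array(px,float).reshape(-1,1,2)
    u=cv2.undistortPoints(px,r["camera_matrix"],r["distortion"]).reshape(-1,2)
    M=cv2.Rodrigues(r["rvec"])[0]; C=-M.T@np.ravel(r["tvec"])
    d=np.c_[u,np.ones(len(u))]@M
    z=np.broadcast_to(z,len(u))
    return C+d*((z-C[2])/d[:,2])[:,None]
E
python3 - <<'E'
from h import *
r=img("top"); p=r["pixels"]
cv2.imwrite("pics/c1.png",cv2.resize(p[95:265,225:385],None,fx=3.5,fy=3.5,interpolation=cv2.INTER_CUBIC))
cv2.imwrite("pics/c2.png",cv2.resize(p[130:240,90:290],None,fx=4,fy=4,interpolation=cv2.INTER_CUBIC))
np.save("pics/top0.npy",p)
E
```

```text
(no output)
```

View pics/c1.png

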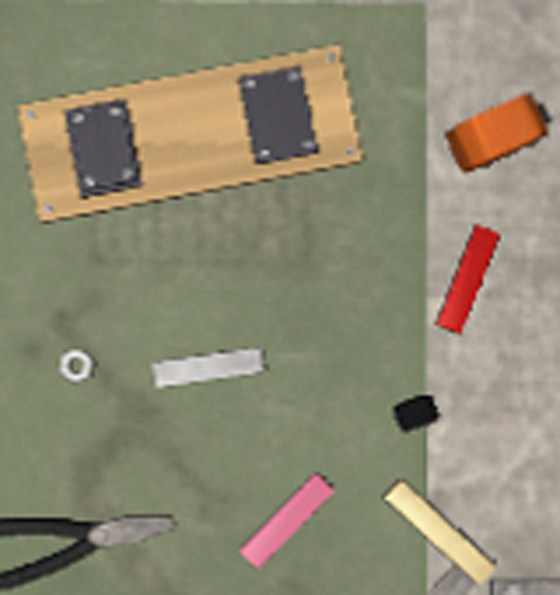

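View pics/c2.png

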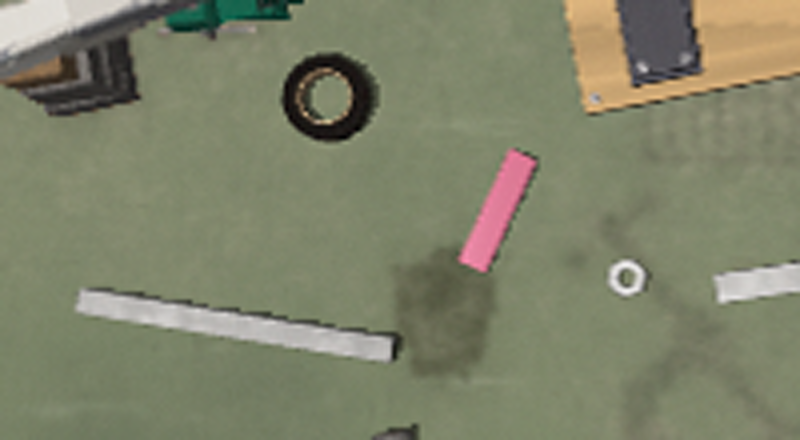

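Run:
```python
from h import *
r=img("top"); p=r["pixels"]
cv2.imwrite("pics/c3.png",cv2.resize(p[100:165,225:335],None,fx=7,fy=7,interpolation=cv2.INTER_CUBIC))
s=img("scene"); p=s["pixels"]
cv2.imwrite("pics/c4.png",cv2.resize(p[180:280,200:380],None,fx=4.4,fy=4.4,interpolation=cv2.INTER_CUBIC))
```

```text
(no output)
```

View pics/c3.png

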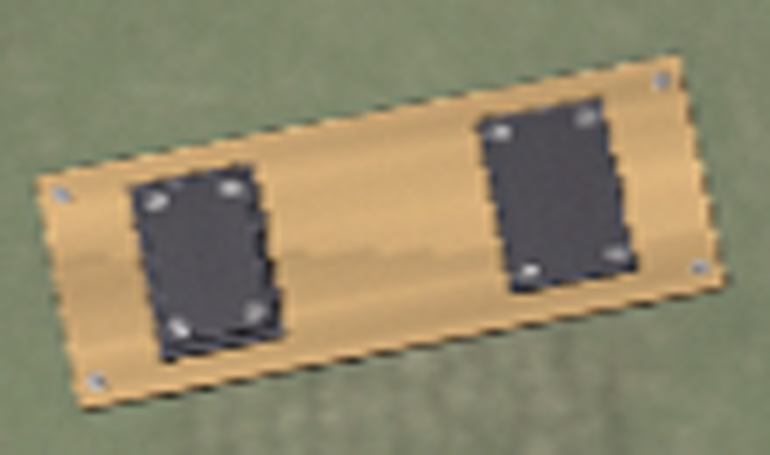

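View pics/c4.png

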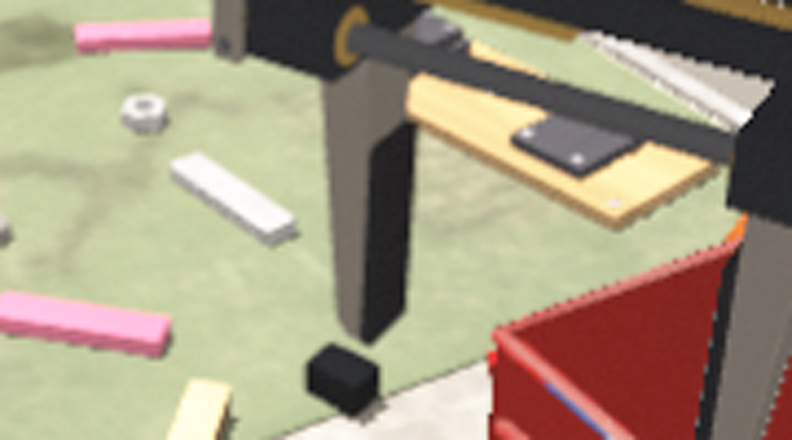

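```bash
cat > fit.py <<'E'
from h import *
from scipy.optimize import minimize
U=8
def box(x,y,t,l,w,z0,h):
    c=np.array([[a*l/2,b*w/2,c] for a in(-1,1) for b in(-1,1) for c in(z0,z0+h)])
    ca,sa=np.cos(t),np.sin(t)
    return np.c_[x+ca*c[:,0]-sa*c[:,1],y+sa*c[:,0]+ca*c[:,1],c[:,2]]
def fit(r,soft,x0,l,w,z0,h,fixt=False):
    # soft: float image 0..1 object probability
    big=cv2.resize(soft,None,fx=4,fy=4,interpolation=cv2.INTER_LINEAR)
    def cost(v):
        P=w2p(r,box(v[0],v[1],x0[2] if fixt else v[2],l,w,z0,h))
        hull=cv2.convexHull(P.astype(np.float32)).reshape(-1,2)
        q=((hull+0.5)*4-0.5)
        m=np.zeros(big.shape,np.uint8); cv2.fillPoly(m,[np.round(q*16).astype(np.int32)],1,shift=4)
        return (m*(1-2*big)).sum()+0.0
    best=None
    for dt in ([0] if fixt else [-.1,0,.1]):
        o=minimize(cost,[x0[0],x0[1],x0[2]+dt],method="Nelder-Mead",options=dict(initial_simplex=np.array([x0]*4)+np.array([[0,0,dt],[.01,0,dt],[0,.01,dt],[0,0,dt+.1]]),xatol=1e-4,fatol=1))
        if best is None or o.fun<best.fun: best=o
    print(best.x.round(4),best.fun, big.sum())
    return best.x
def soft(p,f,roi):
    x0,y0,x1,y1=roi; m=np.zeros(p.shape[:2],np.float32)
    m[y0:y1,x0:x1]=np.clip(f(p[y0:y1,x0:x1].astype(np.float32)),0,1); return m
E
python3 - <<'E'
from fit import *
r=img("top"); p=r["pixels"]
for q in [(148,211),(184,216),(284,200),(247,199),(344,212),(300,130),(130,190),(256,135),(305,128),(172,154),(367,132)]: print(q,p[q[1],q[0]],p2w(r,q,0).round(3)[0])
E
```

```text
(148, 211) [183 185 186] [0.392 0.197 0.   ]
(184, 216) [180 184 185] [0.379 0.097 0.   ]
(284, 200) [198 201 203] [ 0.426 -0.178  0.   ]
(247, 199) [103 131 125] [ 0.428 -0.076  0.   ]
(344, 212) [26 25 23] [ 0.395 -0.344  0.   ]
(300, 130) [83 78 80] [ 0.622 -0.221  0.   ]
(130, 190) [107 135 128] [0.449 0.249 0.   ]
(256, 135) [87 82 85] [ 0.606 -0.099  0.   ]
(305, 128) [81 77 77] [ 0.628 -0.235  0.   ]
(172, 154) [112 139 134] [0.551 0.134 0.   ]
(367, 132) [ 46 103 210] [ 0.619 -0.409  0.   ]
```

```bash
cat > meas.py <<'E'
from fit import *
gb=lambda a:1-((a[...,1]-a[...,0])/(a[...,1]+1)-.03)/.15
dk=lambda a:(80-a[...,1])/50
def board(r):
    p=r["pixels"].astype(np.float32)
    m=np.zeros(p.shape[:2],np.float32); m[100:165,225:335]=np.clip((p[100:165,225:335,2]-p[100:165,225:335,0])/80,0,1)
    b=cv2.resize(m,None,fx=1,fy=1); k=(b>.5).astype(np.uint8)
    c=max(cv2.findContours(k,0,2)[0],key=cv2.contourArea); f=np.zeros_like(k); cv2.drawContours(f,[cv2.convexHull(c)],-1,1,-1)
    inner=cv2.erode(f,np.ones((5,5))); m=np.maximum(m,inner)
    return fit(r,m,[.615,-.165,.15],.095,.26,0,.012)
E
python3 - <<'E'
from meas import *
r=img("top"); p=r["pixels"]
S=lambda f,roi:soft(p,f,roi)
out={}
out['tube']=fit(r,S(gb,(100,195,197,227)),[.387,.147,-.1+.0],.017,.22,0,.017)
out['off']=fit(r,S(gb,(264,188,305,212)),[.42,-.178,.1],.02,.085,0,.012)
out['nut']=fit(r,S(gb,(238,190,256,208)),[.428,-.076,0],.024,.025,0,.013)
out['pack']=fit(r,S(dk,(332,202,355,222)),[.395,-.344,.3],.022,.03,0,.02)
out['board']=board(r)
D=dict(tube=(.017,.22,0,.017),off=(.02,.085,0,.012),pack=(.022,.03,0,.02),board=(.095,.26,0,.012),nut=(.024,.025,0,.013))
bx=out['board'];c,s=np.cos(bx[2]),np.sin(bx[2])
v=cv2.resize(p,None,fx=4,fy=4,interpolation=cv2.INTER_CUBIC)
def dr(B):
    h=cv2.convexHull(w2p(r,B).astype(np.float32)).reshape(-1,2); cv2.polylines(v,[np.round((h+.5)*4-.5).astype(int)],True,(0,0,255),1)
for k in D: dr(box(*out[k],*D[k]))
for sg,h,l,w in((1,.008,.07,.05),(1,.016,.062,.042),(-1,.008,.07,.05)):
    pos=(bx[0]-s*.07*sg,bx[1]+c*.07*sg); print('pad',sg,pos)
    dr(box(*pos,bx[2],l,w,.012+(.008 if h>.01 else 0),.008))
cv2.imwrite("pics/o1.png",v[380:900,900:1450]); cv2.imwrite("pics/o2.png",v[740:920,400:1200])
E
```

```text
[ 0.3926  0.1944 -0.1438] -7561.99609375 8666.444
[ 0.4277 -0.1779  0.1554] -3325.389404296875 3793.2468
[ 0.4276 -0.0743 -0.0701] -422.9290771484375 943.6091
[ 0.394  -0.3408  0.3428] -1068.246826171875 1405.12
[ 0.6124 -0.1619  0.1983] -49737.4609375 66946.195
pad 1 (np.float64(0.5986243919360511), np.float64(-0.09329791158187224))
pad 1 (np.float64(0.5986243919360511), np.float64(-0.09329791158187224))
pad -1 (np.float64(0.6262091400786077), np.float64(-0.23055344578691522))
```

```bash
ls pics
```

```text
c1.png
c2.png
c3.png
c4.png
o1.png
o2.png
scene0.png
top0.npy
top0.png
```

View pics/o1.png

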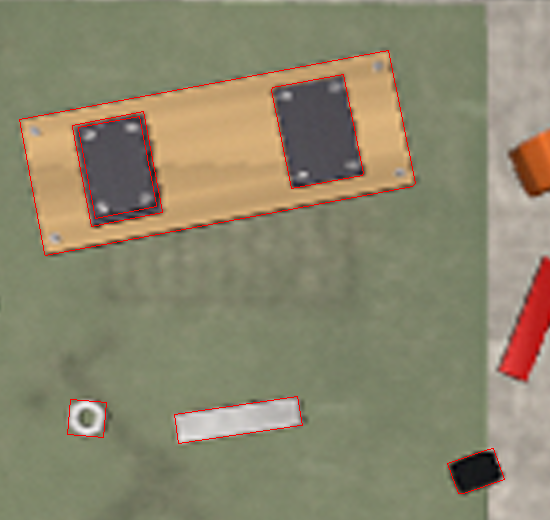

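View pics/o2.png

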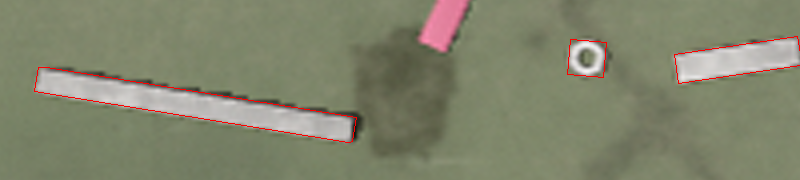

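```bash
cat > plan.py <<'E'
from h import *
import json,sys
def down(psi):
    c,s=np.cos(psi),np.sin(psi)
    return R.from_matrix(np.array([[c,s,0],[s,-c,0],[0,0,-1.]]))
def cur():
    o=sensors.get_obs(); q=np.array(o["ee_rot"]); return np.array(o["position"]),R.from_quat(q[[1,2,3,0]]),o
def plan(wps,vmax=.038,wmax=.115):
    """wps: (x,y,z,psi,claw[,v]); print rows"""
    p,q,o=cur(); 
    M=q.as_matrix(); print("at",p.round(4),"psi",round(np.arctan2(M[1,0],M[0,0]),4),"gap",round(o["finger_gap"],3),"F",np.round(o["force"],1),"t",round(o["time_s"],2))
    rows=[]
    for w in wps:
        t=np.array(w[:3]);Q=down(w[3]);v=w[5] if len(w)>5 else vmax
        rv=(q.inv()*Q).as_rotvec(); n=max(1,int(np.ceil(max(np.linalg.norm(t-p)/v,np.linalg.norm(rv)/wmax))))
        p0=p
        for i in range(n):
            d=q.inv().apply((t-p0)/n)
            rows.append(np.r_[d/.3,rv/n/np.pi,w[4]].round(3)); q=q*R.from_rotvec(rv/n)
        p=t
    while len(rows)%5: rows.append(np.r_[np.zeros(6),wps[-1][4]])
    for i in range(0,len(rows),5): print(json.dumps([[float(a)+0 for a in r] for r in rows[i:i+5]]))
E
python3 - <<'E'
from plan import *
plan([(.29,-.42,.2,1.2,.6),(.394,-.341,.12,1.914,.6)])
E
```

```text
at [ 0.2918 -0.5807  0.2144] psi 0.4657 gap 1.002 F [-0.4  0.1  0.8] t 0.35
[[0.034, -0.069, 0.007, 0.0, 0.0, -0.033, 0.6], [0.041, -0.065, 0.007, 0.0, 0.0, -0.033, 0.6], [0.047, -0.06, 0.007, 0.0, 0.0, -0.033, 0.6], [0.053, -0.055, 0.007, 0.0, 0.0, -0.033, 0.6], [0.059, -0.049, 0.007, 0.0, 0.0, -0.033, 0.6]]
[[0.063, -0.043, 0.007, 0.0, 0.0, -0.033, 0.6], [0.068, -0.036, 0.007, 0.0, 0.0, -0.033, 0.6], [0.053, 0.033, 0.038, 0.0, 0.0, -0.032, 0.6], [0.049, 0.038, 0.038, 0.0, 0.0, -0.032, 0.6], [0.045, 0.043, 0.038, 0.0, 0.0, -0.032, 0.6]]
[[0.041, 0.047, 0.038, 0.0, 0.0, -0.032, 0.6], [0.036, 0.051, 0.038, 0.0, 0.0, -0.032, 0.6], [0.03, 0.054, 0.038, 0.0, 0.0, -0.032, 0.6], [0.025, 0.057, 0.038, 0.0, 0.0, -0.032, 0.6], [0.0, 0.0, 0.0, 0.0, 0.0, 0.0, 0.6]]
```

play_rows([
  [0.034,-0.069,0.007,0.0,0.0,-0.033,0.6],
  [0.041,-0.065,0.007,0.0,0.0,-0.033,0.6],
  [0.047,-0.06,0.007,0.0,0.0,-0.033,0.6],
  [0.053,-0.055,0.007,0.0,0.0,-0.033,0.6],
  [0.059,-0.049,0.007,0.0,0.0,-0.033,0.6],
], force=15)

```text
time_s: 0.77
position: [0.2888, -0.4665, 0.2026]
ee_rot: [0.001, 0.878, 0.479, -0.001]
force: [-0.1, 0.3, 0.2]
finger_gap: 0.662
```

play_rows([
  [0.063,-0.043,0.007,0.0,0.0,-0.033,0.6],
  [0.068,-0.036,0.007,0.0,0.0,-0.033,0.6],
  [0.053,0.033,0.038,0.0,0.0,-0.032,0.6],
  [0.049,0.038,0.038,0.0,0.0,-0.032,0.6],
  [0.045,0.043,0.038,0.0,0.0,-0.032,0.6],
])

```text
time_s: 1.18
position: [0.3302, -0.3818, 0.1656]
ee_rot: [0.003, 0.721, 0.693, -0.003]
force: [0.4, -0.3, -1.0]
finger_gap: 0.601
```

play_rows([
  [0.041,0.047,0.038,0.0,0.0,-0.032,0.6],
  [0.036,0.051,0.038,0.0,0.0,-0.032,0.6],
  [0.03,0.054,0.038,0.0,0.0,-0.032,0.6],
  [0.025,0.057,0.038,0.0,0.0,-0.032,0.6],
  [0.0,0.0,0.0,0.0,0.0,0.0,0.6],
])

```text
time_s: 1.6
position: [0.3929, -0.3299, 0.1173]
ee_rot: [0.003, 0.556, 0.831, -0.003]
force: [-0.1, 0.6, 0.4]
finger_gap: 0.6
```

Run:
```python
from plan import *
plan([(.394,-.341,.05,1.914,.6),(.394,-.341,.006,1.914,.6,.012)])
```

```text
at [ 0.3929 -0.3299  0.1173] psi 1.9624 gap 0.6 F [-0.1  0.6  0.4] t 1.6
[[-0.017, -0.005, 0.112, 0.0, 0.001, 0.008, 0.6], [-0.018, -0.005, 0.112, 0.0, 0.001, 0.008, 0.6], [0.0, 0.0, 0.037, 0.0, 0.0, 0.0, 0.6], [0.0, 0.0, 0.037, 0.0, 0.0, 0.0, 0.6], [0.0, 0.0, 0.037, 0.0, 0.0, 0.0, 0.6]]
[[0.0, 0.0, 0.037, 0.0, 0.0, 0.0, 0.6], [0.0, 0.0, 0.0, 0.0, 0.0, 0.0, 0.6], [0.0, 0.0, 0.0, 0.0, 0.0, 0.0, 0.6], [0.0, 0.0, 0.0, 0.0, 0.0, 0.0, 0.6], [0.0, 0.0, 0.0, 0.0, 0.0, 0.0, 0.6]]
```

play_rows([
  [-0.017,-0.005,0.09,0.0,0.001,0.008,0.6],
  [-0.018,-0.005,0.09,0.0,0.001,0.008,0.6],
  [0,0,0.04,0,0,0,0.6],
  [0,0,0,0,0,0,0.6],
  [0,0,0,0,0,0,0.6],
])

```text
time_s: 2.02
position: [0.3949, -0.344, 0.0511]
ee_rot: [0.002, 0.58, 0.814, -0.002]
force: [0.5, 0.2, -0.2]
finger_gap: 0.602
```

Run:
```python
from plan import *
plan([(.394,-.341,.006,1.914,.6,.015)])
```

```text
at [ 0.3949 -0.344   0.0511] psi 1.9036 gap 0.602 F [ 0.5  0.2 -0.2] t 2.02
[[0.003, 0.0, 0.038, 0.0, 0.0, -0.001, 0.6], [0.003, 0.0, 0.038, 0.0, 0.0, -0.001, 0.6], [0.003, 0.0, 0.038, 0.0, 0.0, -0.001, 0.6], [0.003, 0.0, 0.038, 0.0, 0.0, -0.001, 0.6], [0.0, 0.0, 0.0, 0.0, 0.0, 0.0, 0.6]]
```

play_rows([
  [0.003,0,0.036,0,0,-0.001,0.6],
  [0.003,0,0.036,0,0,-0.001,0.6],
  [0.003,0,0.036,0,0,-0.001,0.6],
  [0.003,0,0.036,0,0,0,0.6],
  [0,0,0,0,0,0,0.6],
])

```text
time_s: 2.43
position: [0.3946, -0.3433, 0.0076]
ee_rot: [0.006, 0.577, 0.816, -0.003]
force: [0.1, 0.7, 0.6]
finger_gap: 0.602
```

play_rows([
  [0,0,0,0,0,0,0.1],
  [0,0,0,0,0,0,0.1],
  [0,0,0,0,0,0,0.1],
  [0,0,0,0,0,0,0.1],
  [0,0,0,0,0,0,0.1],
])

```text
time_s: 2.85
position: [0.3949, -0.343, 0.0074]
ee_rot: [0.005, 0.577, 0.817, -0.003]
force: [-0.2, -0.4, -0.1]
finger_gap: 0.264
```

play_rows([
  [0,0,0,0,0,0,0.1],
  [0,0,-0.05,0,0,0,0.1],
  [0,0,-0.1,0,0,0,0.1],
  [0,0,-0.1,0,0,0,0.1],
  [0,0,-0.06,0,0,0,0.1],
])

```text
time_s: 3.27
position: [0.3919, -0.3398, 0.1]
ee_rot: [0.001, 0.577, 0.817, -0.002]
force: [0.7, -0.2, -0.1]
finger_gap: 0.236
```

Run:
```python
from plan import *
r=img("scene");p=r["pixels"]
u,v=w2p(r,[cur()[0]])[0]; u,v=int(u),int(v); print(u,v)
cv2.imwrite("pics/g1.png",cv2.resize(p[max(v-60,0):v+60,max(u-80,0):u+80],None,fx=4,fy=4))
psi=.198+np.pi/2
plan([(.52,-.28,.1,psi,.1),(.6262,-.2306,.07,psi,.1)])
```

```text
279 227
at [ 0.3935 -0.341   0.1028] psi 1.9119 gap 0.236 F [ 1.  -0.2  2. ] t 3.32
[[0.013, 0.116, 0.002, 0.0, 0.001, 0.011, 0.1], [0.017, 0.116, 0.002, 0.0, 0.001, 0.011, 0.1], [0.021, 0.115, 0.002, 0.0, 0.001, 0.011, 0.1], [0.025, 0.114, 0.002, 0.0, 0.001, 0.011, 0.1], [0.023, 0.095, 0.025, 0.0, 0.0, 0.0, 0.1]]
[[0.023, 0.095, 0.025, 0.0, 0.0, 0.0, 0.1], [0.023, 0.095, 0.025, 0.0, 0.0, 0.0, 0.1], [0.023, 0.095, 0.025, 0.0, 0.0, 0.0, 0.1], [0.0, 0.0, 0.0, 0.0, 0.0, 0.0, 0.1], [0.0, 0.0, 0.0, 0.0, 0.0, 0.0, 0.1]]
```

View pics/g1.png

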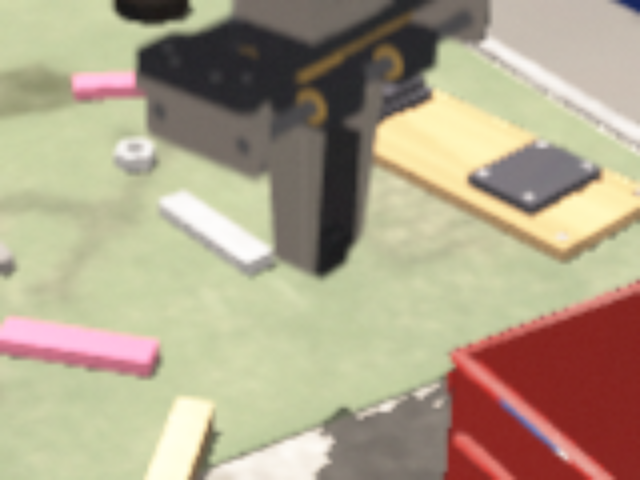

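play_rows([
  [0.013,0.116,0.002,0.0,0.001,0.011,0.1],
  [0.017,0.116,0.002,0.0,0.001,0.011,0.1],
  [0.021,0.115,0.002,0.0,0.001,0.011,0.1],
  [0.025,0.114,0.002,0.0,0.001,0.011,0.1],
  [0.023,0.095,0.015,0.0,0.0,0.0,0.1],
])

```text
time_s: 3.73
position: [0.5459, -0.2751, 0.0994]
ee_rot: [0.002, 0.642, 0.767, -0.001]
force: [0.2, -0.2, -0.6]
finger_gap: 0.24
```

play_rows([
  [0.023,0.095,0.015,0.0,0.0,0.0,0.1],
  [0.023,0.095,0.025,0.0,0.0,0.0,0.1],
  [0.023,0.095,0.025,0.0,0.0,0.0,0.1],
  [0.0,0.0,0.0,0.0,0.0,0.0,0.1],
  [0.0,0.0,0.0,0.0,0.0,0.0,0.1],
])

```text
time_s: 4.15
position: [0.6356, -0.2312, 0.0767]
ee_rot: [0.002, 0.639, 0.769, 0.0]
force: [-1.2, 0.1, -0.6]
finger_gap: 0.24
```

Run:
```python
from plan import *
psi=.198+np.pi/2
plan([(.6262,-.2306,.029,psi,.1,.015)])
```

```text
at [ 0.6356 -0.2312  0.0767] psi 1.7561 gap 0.24 F [-1.2  0.1 -0.6] t 4.15
[[0.002, -0.008, 0.04, 0.0, 0.0, -0.001, 0.1], [0.002, -0.008, 0.04, 0.0, 0.0, -0.001, 0.1], [0.002, -0.008, 0.04, 0.0, 0.0, -0.001, 0.1], [0.002, -0.008, 0.04, 0.0, 0.0, -0.001, 0.1], [0.0, 0.0, 0.0, 0.0, 0.0, 0.0, 0.1]]
```

play_rows([
  [0.002,-0.008,0.035,0.0,0.0,-0.001,0.1],
  [0.002,-0.008,0.035,0.0,0.0,-0.001,0.1],
  [0.002,-0.008,0.035,0.0,0.0,-0.001,0.1],
  [0.002,-0.008,0.03,0.0,0.0,-0.001,0.1],
  [0.0,0.0,0.0,0.0,0.0,0.0,0.1],
])

```text
time_s: 4.57
position: [0.6203, -0.2336, 0.0315]
ee_rot: [0.001, 0.635, 0.773, -0.001]
force: [-1.0, 1.1, -0.9]
finger_gap: 0.237
```

Run:
```python
from plan import *
psi=.198+np.pi/2
plan([(.6262,-.2306,.028,psi,.1,.004)])
```

```text
at [ 0.6203 -0.2336  0.0315] psi 1.7665 gap 0.237 F [-1.   1.1 -0.9] t 4.57
[[0.003, 0.011, 0.006, 0.0, 0.0, 0.0, 0.1], [0.003, 0.011, 0.006, 0.0, 0.0, 0.0, 0.1], [0.0, 0.0, 0.0, 0.0, 0.0, 0.0, 0.1], [0.0, 0.0, 0.0, 0.0, 0.0, 0.0, 0.1], [0.0, 0.0, 0.0, 0.0, 0.0, 0.0, 0.1]]
```

play_rows([
  [0.003,0.011,0.0,0,0,0,0.1],
  [0.0,0.005,0.0,0,0,0,0.1],
  [0,0,0.006,0,0,0,0.1],
  [0,0,0.004,0,0,0,0.1],
  [0,0,0,0,0,0,0.1],
])

```text
time_s: 4.98
position: [0.6241, -0.2339, 0.0283]
ee_rot: [0.001, 0.636, 0.772, -0.002]
force: [-0.2, -0.1, -0.4]
finger_gap: 0.231
```

Run:
```python
from plan import *
psi=.198+np.pi/2
plan([(.6262,-.2306,.028,psi,.1,.004)])
```

```text
at [ 0.6241 -0.2339  0.0283] psi 1.7632 gap 0.231 F [-0.2 -0.1 -0.4] t 4.98
[[0.01, 0.009, 0.001, 0.0, 0.001, -0.002, 0.1], [0.0, 0.0, 0.0, 0.0, 0.0, 0.0, 0.1], [0.0, 0.0, 0.0, 0.0, 0.0, 0.0, 0.1], [0.0, 0.0, 0.0, 0.0, 0.0, 0.0, 0.1], [0.0, 0.0, 0.0, 0.0, 0.0, 0.0, 0.1]]
```

play_rows([
  [0.01,0.008,0.0,0,0.001,-0.001,0.1],
  [0,0,0.003,0,0,0,0.1],
  [0,0,0,0,0,0,0.1],
  [0,0,0,0,0,0,0.1],
  [0,0,0,0,0,0,0.4],
])

```text
time_s: 5.4
position: [0.6273, -0.2299, 0.0284]
ee_rot: [0.001, 0.634, 0.773, 0.0]
force: [0.5, 0.3, -0.0]
finger_gap: 0.289
```

play_rows([
  [0,0,0,0,0,0,0.4],
  [0,0,0,0,0,0,0.4],
  [0,0,-0.02,0,0,0,0.4],
  [0,0,-0.08,0,0,0,0.4],
  [0,0,-0.1,0,0,0,0.5],
])

```text
time_s: 5.82
position: [0.6227, -0.2286, 0.0839]
ee_rot: [-0.005, 0.634, 0.773, -0.002]
force: [-0.1, 0.3, 0.6]
finger_gap: 0.452
```

Run:
```python
from plan import *
plan([(.4277,-.1779,.09,.1554+np.pi/2,.5)])
```

```text
at [ 0.6227 -0.2286  0.0839] psi 1.7677 gap 0.452 F [-0.1  0.3  0.6] t 5.82
[[0.049, -0.101, -0.002, -0.001, 0.0, 0.002, 0.5], [0.048, -0.101, -0.002, -0.001, 0.0, 0.002, 0.5], [0.047, -0.101, -0.003, -0.001, 0.0, 0.002, 0.5], [0.047, -0.102, -0.003, -0.001, 0.0, 0.002, 0.5], [0.046, -0.102, -0.003, -0.001, 0.0, 0.002, 0.5]]
[[0.045, -0.102, -0.003, -0.001, 0.0, 0.002, 0.5], [0.0, 0.0, 0.0, 0.0, 0.0, 0.0, 0.5], [0.0, 0.0, 0.0, 0.0, 0.0, 0.0, 0.5], [0.0, 0.0, 0.0, 0.0, 0.0, 0.0, 0.5], [0.0, 0.0, 0.0, 0.0, 0.0, 0.0, 0.5]]
```

play_rows([
  [0.049,-0.101,-0.01,-0.001,0.0,0.002,0.5],
  [0.048,-0.101,0,-0.001,0.0,0.002,0.5],
  [0.047,-0.101,0,-0.001,0.0,0.002,0.5],
  [0.047,-0.102,0,-0.001,0.0,0.002,0.5],
  [0.046,-0.102,0,-0.001,0.0,0.002,0.5],
])

```text
time_s: 6.23
position: [0.4672, -0.1874, 0.0957]
ee_rot: [0.011, 0.647, 0.763, 0.009]
force: [0.4, 0.4, 0.5]
finger_gap: 0.503
```

play_rows([
  [0.02,-0.06,0,0,0.0,0.002,0.5],
  [0.0,0.0,0.0,0.0,0.0,0.0,0.5],
  [0.0,0.0,0.0,0.0,0.0,0.0,0.5],
  [0.0,0.0,0.0,0.0,0.0,0.0,0.5],
  [0.0,0.0,0.0,0.0,0.0,0.0,0.5],
])

```text
time_s: 6.65
position: [0.4432, -0.1841, 0.0977]
ee_rot: [0.012, 0.649, 0.76, 0.008]
force: [-0.2, -0.1, 0.0]
finger_gap: 0.499
```

Run:
```python
from plan import *
r=img("top");p=r["pixels"]
cv2.imwrite("pics/t1.png",cv2.resize(p[95:225,190:350],None,fx=4.5,fy=4.5,interpolation=cv2.INTER_CUBIC))
plan([(.4277,-.1779,.035,.1554+np.pi/2,.5,.018)])
```

```text
at [ 0.4435 -0.1841  0.0977] psi 1.7278 gap 0.498 F [-0.   0.1 -0. ] t 6.7
[[0.008, -0.014, 0.052, 0.002, 0.001, 0.0, 0.5], [0.007, -0.013, 0.052, 0.002, 0.001, 0.0, 0.5], [0.007, -0.013, 0.052, 0.002, 0.001, 0.0, 0.5], [0.007, -0.013, 0.052, 0.002, 0.001, 0.0, 0.5], [0.0, 0.0, 0.0, 0.0, 0.0, 0.0, 0.5]]
```

View pics/t1.png

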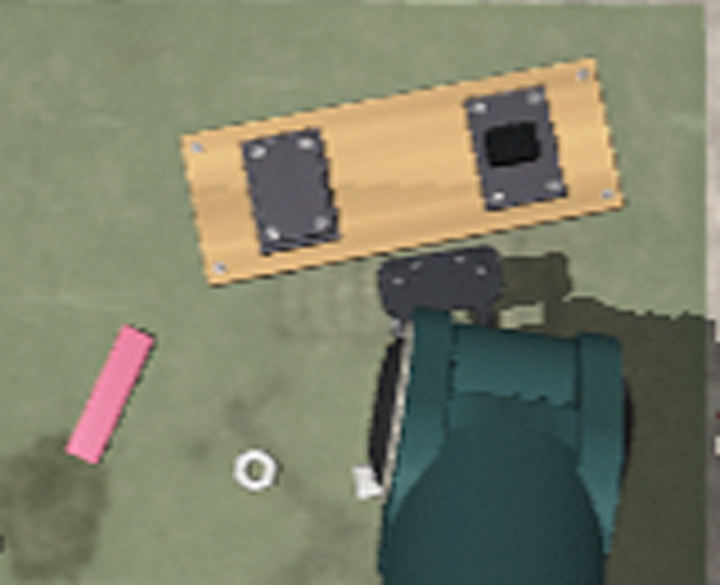

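play_rows([
  [0.008,-0.014,0.052,0.002,0.001,0.0,0.5],
  [0.007,-0.013,0.052,0.002,0.001,0.0,0.5],
  [0.007,-0.013,0.052,0.002,0.001,0.0,0.5],
  [0.0,0.0,0.03,0.002,0.001,0.0,0.5],
  [0.0,0.0,0.0,0.0,0.0,0.0,0.5],
])

```text
time_s: 7.12
position: [0.4394, -0.1807, 0.0404]
ee_rot: [0.001, 0.649, 0.761, 0.004]
force: [0.2, -0.1, 0.2]
finger_gap: 0.496
```

Run:
```python
from plan import *
plan([(.4277,-.1779,.003,.1554+np.pi/2,.5,.011)])
```

```text
at [ 0.4394 -0.1807  0.0404] psi 1.7292 gap 0.496 F [ 0.2 -0.1  0.2] t 7.12
[[0.004, -0.01, 0.031, 0.001, 0.0, 0.0, 0.5], [0.004, -0.009, 0.031, 0.001, 0.0, 0.0, 0.5], [0.004, -0.009, 0.031, 0.001, 0.0, 0.0, 0.5], [0.004, -0.009, 0.031, 0.001, 0.0, 0.0, 0.5], [0.0, 0.0, 0.0, 0.0, 0.0, 0.0, 0.5]]
```

play_rows([
  [0.008,-0.02,0.0,0.002,0.001,0.0,0.5],
  [0.008,-0.02,0.0,0.001,0.0,0.0,0.5],
  [0,0,0.025,0,0,0,0.5],
  [0,0,0.025,0,0,0,0.5],
  [0,0,0.0,0,0,0,0.5],
])

```text
time_s: 7.53
position: [0.4285, -0.1779, 0.0255]
ee_rot: [-0.002, 0.649, 0.761, 0.002]
force: [0.8, 0.9, -0.3]
finger_gap: 0.5
```

Run:
```python
from plan import *
plan([(.4277,-.1779,.003,.1554+np.pi/2,.5,.011)])
```

```text
at [ 0.4285 -0.1779  0.0255] psi 1.7296 gap 0.5 F [ 0.8  0.9 -0.3] t 7.53
[[0.0, -0.001, 0.025, 0.0, -0.001, 0.0, 0.5], [0.0, -0.001, 0.025, 0.0, -0.001, 0.0, 0.5], [0.0, -0.001, 0.025, 0.0, -0.001, 0.0, 0.5], [0.0, 0.0, 0.0, 0.0, 0.0, 0.0, 0.5], [0.0, 0.0, 0.0, 0.0, 0.0, 0.0, 0.5]]
```

play_rows([
  [0.0,-0.001,0.025,0.0,-0.001,0.0,0.5],
  [0.0,-0.001,0.025,0.0,-0.001,0.0,0.5],
  [0.0,-0.001,0.02,0.0,-0.001,0.0,0.5],
  [0.0,0.0,0.0,0.0,0.0,0.0,0.5],
  [0.0,0.0,0.0,0.0,0.0,0.0,0.1],
], force=25)

```text
time_s: 7.95
position: [0.4278, -0.1782, 0.0021]
ee_rot: [0.003, 0.649, 0.761, -0.001]
force: [-0.4, -0.7, -0.4]
finger_gap: 0.448
```

play_rows([
  [0,0,0,0,0,0,0.1],
  [0,0,0,0,0,0,0.1],
  [0,0,0,0,0,0,0.1],
  [0,0,0,0,0,0,0.1],
  [0,0,0,0,0,0,0.1],
])

```text
time_s: 8.37
position: [0.4281, -0.1781, 0.0023]
ee_rot: [0.003, 0.649, 0.761, -0.001]
force: [0.1, -0.3, -2.2]
finger_gap: 0.214
```

play_rows([
  [0,0,0,0,0,0,0.1],
  [0,0,-0.05,0,0,0,0.1],
  [0,0,-0.1,0,0,0,0.1],
  [0,0,-0.08,0,0,0,0.1],
  [0,0,0,0,0,0,0.1],
])

```text
time_s: 8.78
position: [0.426, -0.177, 0.0722]
ee_rot: [-0.0, 0.649, 0.761, -0.002]
force: [0.7, 0.3, -1.8]
finger_gap: 0.215
```

Run:
```python
from plan import *
r=img("scene");p=r["pixels"]
u,v=w2p(r,[cur()[0]])[0]; u,v=int(u),int(v); print(u,v)
cv2.imwrite("pics/g2.png",cv2.resize(p[max(v-60,0):v+60,max(u-80,0):u+80],None,fx=4,fy=4))
psi=.198+np.pi/2
plan([(.5986,-.0933,.08,psi,.1)])
```

```text
251 201
at [ 0.4252 -0.1769  0.0707] psi 1.7299 gap 0.216 F [ 0.4  0.  -1.2] t 8.83
[[0.031, 0.102, -0.006, 0.0, 0.0, -0.002, 0.1], [0.03, 0.103, -0.006, 0.0, 0.0, -0.002, 0.1], [0.029, 0.103, -0.006, 0.0, 0.0, -0.002, 0.1], [0.029, 0.103, -0.005, 0.0, 0.0, -0.002, 0.1], [0.028, 0.103, -0.005, 0.0, 0.0, -0.002, 0.1]]
[[0.027, 0.103, -0.005, 0.0, 0.0, -0.002, 0.1], [0.0, 0.0, 0.0, 0.0, 0.0, 0.0, 0.1], [0.0, 0.0, 0.0, 0.0, 0.0, 0.0, 0.1], [0.0, 0.0, 0.0, 0.0, 0.0, 0.0, 0.1], [0.0, 0.0, 0.0, 0.0, 0.0, 0.0, 0.1]]
```

View pics/g2.png

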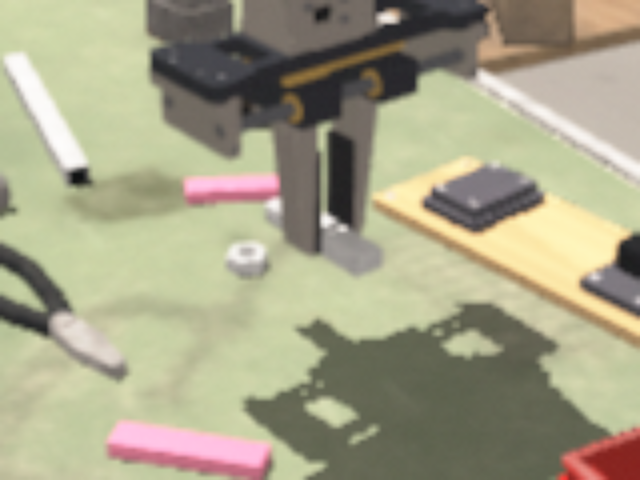

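play_rows([
  [0.031,0.102,-0.015,0.0,0.0,-0.002,0.1],
  [0.03,0.103,-0.006,0.0,0.0,-0.002,0.1],
  [0.029,0.103,-0.006,0.0,0.0,-0.002,0.1],
  [0.029,0.103,-0.005,0.0,0.0,-0.002,0.1],
  [0.028,0.09,-0.005,0.0,0.0,-0.002,0.1],
])

```text
time_s: 9.25
position: [0.5607, -0.1119, 0.0745]
ee_rot: [-0.005, 0.641, 0.767, -0.007]
force: [-0.1, -1.0, -0.8]
finger_gap: 0.212
```

play_rows([
  [0.027,0.05,0,0.0,0.0,-0.002,0.1],
  [0.0,0.0,0.0,0.0,0.0,0.0,0.1],
  [0.0,0.0,0.0,0.0,0.0,0.0,0.1],
  [0.0,0.0,0.0,0.0,0.0,0.0,0.1],
  [0.0,0.0,0.0,0.0,0.0,0.0,0.1],
])

```text
time_s: 9.67
position: [0.5749, -0.0965, 0.0672]
ee_rot: [-0.008, 0.636, 0.771, -0.008]
force: [0.3, -0.6, -1.2]
finger_gap: 0.214
```

Run:
```python
from plan import *
psi=.198+np.pi/2
plan([(.5986,-.0933,.045,psi,.1,.02)])
```

```text
at [ 0.5749 -0.0965  0.0672] psi 1.7618 gap 0.214 F [ 0.3 -0.6 -1.2] t 9.67
[[-0.002, 0.041, 0.036, -0.004, 0.0, -0.001, 0.1], [-0.002, 0.04, 0.037, -0.004, 0.0, -0.001, 0.1], [0.0, 0.0, 0.0, 0.0, 0.0, 0.0, 0.1], [0.0, 0.0, 0.0, 0.0, 0.0, 0.0, 0.1], [0.0, 0.0, 0.0, 0.0, 0.0, 0.0, 0.1]]
```

play_rows([
  [-0.002,0.041,0.0,-0.004,0.0,-0.001,0.1],
  [-0.002,0.035,0.03,-0.004,0.0,-0.001,0.1],
  [0.0,0.0,0.03,0.0,0.0,0.0,0.1],
  [0.0,0.0,0.0,0.0,0.0,0.0,0.1],
  [0.0,0.0,0.0,0.0,0.0,0.0,0.1],
])

```text
time_s: 10.08
position: [0.5968, -0.0972, 0.0461]
ee_rot: [0.0, 0.636, 0.772, 0.001]
force: [-0.4, 0.5, -0.7]
finger_gap: 0.211
```

Run:
```python
from plan import *
psi=.198+np.pi/2
plan([(.5986,-.0933,.031,psi,.1,.008)])
```

```text
at [ 0.5968 -0.0972  0.0461] psi 1.7633 gap 0.211 F [-0.4  0.5 -0.7] t 10.08
[[0.006, 0.004, 0.025, 0.0, 0.0, -0.001, 0.1], [0.006, 0.004, 0.025, 0.0, 0.0, -0.001, 0.1], [0.0, 0.0, 0.0, 0.0, 0.0, 0.0, 0.1], [0.0, 0.0, 0.0, 0.0, 0.0, 0.0, 0.1], [0.0, 0.0, 0.0, 0.0, 0.0, 0.0, 0.1]]
```

play_rows([
  [0.012,0.006,0.02,0.0,0.0,-0.001,0.1],
  [0.0,0.0,0.02,0.0,0.0,-0.001,0.1],
  [0.0,0.0,0.01,0.0,0.0,0.0,0.1],
  [0.0,0.0,0.0,0.0,0.0,0.0,0.1],
  [0.0,0.0,0.0,0.0,0.0,0.0,0.1],
])

```text
time_s: 10.5
position: [0.5978, -0.0936, 0.0302]
ee_rot: [0.0, 0.633, 0.774, 0.0]
force: [0.4, -0.9, 0.1]
finger_gap: 0.212
```

Run:
```python
from plan import *
psi=.198+np.pi/2
plan([(.5986,-.0933,.031,psi,.1,.008)])
```

```text
at [ 0.5978 -0.0936  0.0302] psi 1.7699 gap 0.212 F [ 0.4 -0.9  0.1] t 10.5
[[0.0, 0.003, -0.003, 0.0, 0.0, 0.0, 0.1], [0.0, 0.0, 0.0, 0.0, 0.0, 0.0, 0.1], [0.0, 0.0, 0.0, 0.0, 0.0, 0.0, 0.1], [0.0, 0.0, 0.0, 0.0, 0.0, 0.0, 0.1], [0.0, 0.0, 0.0, 0.0, 0.0, 0.0, 0.1]]
```

Release and lift; next the tube.

play_rows([
  [0,0,0,0,0,0,0.4],
  [0,0,0,0,0,0,0.4],
  [0,0,0,0,0,0,0.4],
  [0,0,-0.03,0,0,0,0.4],
  [0,0,-0.1,0,0,0,0.5],
])

```text
time_s: 10.92
position: [0.5941, -0.0928, 0.0653]
ee_rot: [-0.004, 0.633, 0.774, -0.002]
force: [-0.1, 0.5, -0.7]
finger_gap: 0.45
```

play_rows([
  [0,0,-0.1,0,0,0,0.5],
  [0,0,-0.08,0,0,0,0.5],
  [0,0,0,0,0,0,0.5],
  [0,0,0,0,0,0,0.5],
  [0,0,0,0,0,0,0.5],
])

```text
time_s: 11.33
position: [0.5979, -0.0927, 0.1295]
ee_rot: [0.001, 0.633, 0.774, 0.001]
force: [0.1, -0.3, 0.5]
finger_gap: 0.502
```

Run:
```python
from plan import *
psi=-.1438+np.pi/2
plan([(.42,-.05,.11,1.6,.5),(.3926,.1944,.1,psi,.5)])
```

```text
at [ 0.5979 -0.0927  0.1295] psi 1.7712 gap 0.502 F [ 0.1 -0.3  0.5] t 11.33
[[0.051, -0.111, 0.013, 0.0, 0.0, 0.011, 0.5], [0.048, -0.112, 0.013, 0.0, 0.0, 0.011, 0.5], [0.044, -0.114, 0.013, 0.0, 0.0, 0.011, 0.5], [0.04, -0.115, 0.013, 0.0, 0.0, 0.011, 0.5], [0.036, -0.117, 0.013, 0.0, 0.0, 0.011, 0.5]]
[[0.117, -0.01, 0.005, 0.0, 0.0, 0.008, 0.5], [0.116, -0.013, 0.005, 0.0, 0.0, 0.008, 0.5], [0.116, -0.015, 0.005, 0.0, 0.0, 0.008, 0.5], [0.116, -0.018, 0.005, 0.0, 0.0, 0.008, 0.5], [0.115, -0.021, 0.005, 0.0, 0.0, 0.008, 0.5]]
[[0.115, -0.024, 0.005, 0.0, 0.0, 0.008, 0.5], [0.114, -0.027, 0.005, 0.0, 0.0, 0.008, 0.5], [0.0, 0.0, 0.0, 0.0, 0.0, 0.0, 0.5], [0.0, 0.0, 0.0, 0.0, 0.0, 0.0, 0.5], [0.0, 0.0, 0.0, 0.0, 0.0, 0.0, 0.5]]
```

play_rows([
  [0.051,-0.111,0.005,0.0,0.0,0.011,0.5],
  [0.048,-0.112,0.005,0.0,0.0,0.011,0.5],
  [0.044,-0.114,0.005,0.0,0.0,0.011,0.5],
  [0.04,-0.115,0.005,0.0,0.0,0.011,0.5],
  [0.036,-0.08,0.005,0.0,0.0,0.011,0.5],
])

```text
time_s: 11.75
position: [0.427, -0.0487, 0.1163]
ee_rot: [-0.001, 0.701, 0.713, 0.001]
force: [0.1, -0.2, -0.5]
finger_gap: 0.502
```

play_rows([
  [0.117,-0.02,0.0,0.0,0.0,0.008,0.5],
  [0.116,-0.013,0.0,0.0,0.0,0.008,0.5],
  [0.116,-0.015,0.0,0.0,0.0,0.008,0.5],
  [0.116,-0.018,0.0,0.0,0.0,0.008,0.5],
  [0.1,-0.02,0.0,0.0,0.0,0.008,0.5],
])

```text
time_s: 12.17
position: [0.3961, 0.12, 0.1121]
ee_rot: [-0.003, 0.752, 0.659, -0.006]
force: [0.8, -0.5, 0.1]
finger_gap: 0.498
```

Run:
```python
from plan import *
psi=-.1438+np.pi/2
plan([(.3926,.1944,.1,psi,.5)])
```

```text
at [0.3961 0.12   0.1121] psi 1.4398 gap 0.498 F [ 0.8 -0.5  0.1] t 12.17
[[0.122, -0.022, 0.02, -0.002, 0.001, 0.002, 0.5], [0.122, -0.023, 0.02, -0.002, 0.001, 0.002, 0.5], [0.0, 0.0, 0.0, 0.0, 0.0, 0.0, 0.5], [0.0, 0.0, 0.0, 0.0, 0.0, 0.0, 0.5], [0.0, 0.0, 0.0, 0.0, 0.0, 0.0, 0.5]]
```

play_rows([
  [0.11,-0.022,0.03,-0.002,0.001,0.001,0.5],
  [0.08,-0.015,0.04,-0.002,0.001,0.0,0.5],
  [0.0,0.0,0.03,0.0,0.0,0.0,0.5],
  [0.0,0.0,0.0,0.0,0.0,0.0,0.5],
  [0.0,0.0,0.0,0.0,0.0,0.0,0.5],
])

```text
time_s: 12.58
position: [0.3878, 0.1869, 0.0784]
ee_rot: [-0.003, 0.749, 0.662, -0.0]
force: [-0.3, -0.5, 0.1]
finger_gap: 0.5
```

Run:
```python
from plan import *
psi=-.1438+np.pi/2
plan([(.3926,.1944,.035,psi,.5,.02)])
```

```text
at [0.3878 0.1869 0.0784] psi 1.4472 gap 0.5 F [-0.3 -0.5  0.1] t 12.58
[[0.009, 0.004, 0.048, -0.001, 0.0, 0.002, 0.5], [0.009, 0.004, 0.048, -0.001, 0.0, 0.002, 0.5], [0.009, 0.004, 0.048, -0.001, 0.0, 0.002, 0.5], [0.0, 0.0, 0.0, 0.0, 0.0, 0.0, 0.5], [0.0, 0.0, 0.0, 0.0, 0.0, 0.0, 0.5]]
```

play_rows([
  [0.013,0.008,0.048,-0.001,0.0,0.003,0.5],
  [0.009,0.005,0.048,-0.001,0.0,0.002,0.5],
  [0.0,0.0,0.04,0.0,0.0,0.002,0.5],
  [0.0,0.0,0.0,0.0,0.0,0.0,0.5],
  [0.0,0.0,0.0,0.0,0.0,0.0,0.5],
])

```text
time_s: 13.0
position: [0.3941, 0.1863, 0.0366]
ee_rot: [0.001, 0.76, 0.65, 0.0]
force: [-0.1, -0.2, 0.3]
finger_gap: 0.506
```

Run:
```python
from plan import *
psi=-.1438+np.pi/2
plan([(.3926,.1944,.004,psi,.5,.011)])
```

```text
at [0.3941 0.1863 0.0366] psi 1.4146 gap 0.506 F [-0.1 -0.2  0.3] t 13.0
[[0.006, -0.002, 0.027, 0.0, 0.0, -0.001, 0.5], [0.006, -0.002, 0.027, 0.0, 0.0, -0.001, 0.5], [0.006, -0.002, 0.027, 0.0, 0.0, -0.001, 0.5], [0.006, -0.002, 0.027, 0.0, 0.0, -0.001, 0.5], [0.0, 0.0, 0.0, 0.0, 0.0, 0.0, 0.5]]
```

play_rows([
  [0.014,-0.002,0.027,0.0,0.0,-0.002,0.5],
  [0.01,-0.002,0.027,0.0,0.0,-0.001,0.5],
  [0.006,0,0.025,0.0,0.0,0,0.5],
  [0,0,0.015,0.0,0.0,0,0.5],
  [0.0,0.0,0.0,0.0,0.0,0.0,0.5],
])

```text
time_s: 13.42
position: [0.3966, 0.1944, 0.0079]
ee_rot: [0.002, 0.758, 0.652, 0.002]
force: [0.1, -0.3, 0.7]
finger_gap: 0.496
```

Run:
```python
from plan import *
psi=-.1438+np.pi/2
plan([(.3926,.1944,.004,psi,.5,.011)])
```

```text
at [0.3966 0.1944 0.0079] psi 1.4207 gap 0.496 F [ 0.1 -0.3  0.7] t 13.42
[[-0.002, -0.013, 0.013, 0.001, 0.0, -0.002, 0.5], [0.0, 0.0, 0.0, 0.0, 0.0, 0.0, 0.5], [0.0, 0.0, 0.0, 0.0, 0.0, 0.0, 0.5], [0.0, 0.0, 0.0, 0.0, 0.0, 0.0, 0.5], [0.0, 0.0, 0.0, 0.0, 0.0, 0.0, 0.5]]
```

play_rows([
  [-0.002,-0.013,0.01,0.001,0.0,-0.002,0.5],
  [0,0,0.003,0,0,0,0.5],
  [0,0,0,0,0,0,0.05],
  [0,0,0,0,0,0,0.05],
  [0,0,0,0,0,0,0.05],
], force=35)

```text
time_s: 13.83
position: [0.3918, 0.1947, 0.0034]
ee_rot: [0.0, 0.755, 0.655, 0.0]
force: [0.4, 0.5, -0.3]
finger_gap: 0.307
```

play_rows([
  [0,0,0,0,0,0,0.05],
  [0,0,0,0,0,0,0.05],
  [0,0,0,0,0,0,0.05],
  [0,0,0,0,0,0,0.05],
  [0,0,0,0,0,0,0.05],
])

```text
time_s: 14.25
position: [0.3923, 0.1946, 0.0039]
ee_rot: [0.0, 0.756, 0.655, 0.001]
force: [-0.2, -0.2, -0.4]
finger_gap: 0.179
```

play_rows([
  [0,0,-0.03,0,0,0,0.05],
  [0,0,-0.08,0,0,0,0.05],
  [0,0,-0.1,0,0,0,0.05],
  [0,0,-0.06,0,0,0,0.05],
  [0,0,0,0,0,0,0.05],
])

```text
time_s: 14.67
position: [0.3901, 0.1943, 0.0885]
ee_rot: [-0.001, 0.755, 0.656, -0.002]
force: [-0.3, 0.4, -0.9]
finger_gap: 0.182
```

Run:
```python
from plan import *
r=img("scene");p=r["pixels"]
u,v=w2p(r,[cur()[0]])[0]; u,v=int(u),int(v); print(u,v)
cv2.imwrite("pics/g3.png",cv2.resize(p[max(v-60,0):v+60,max(u-80,0):u+80],None,fx=4,fy=4))
r=img("top");p=r["pixels"]
cv2.imwrite("pics/t3.png",cv2.resize(p[95:225,190:350],None,fx=4.5,fy=4.5,interpolation=cv2.INTER_CUBIC))
psi=.198+np.pi/2
plan([(.43,.05,.13,1.5,.05,.03),(.6124,-.1619,.11,psi,.05,.033)])
```

```text
178 145
at [0.389  0.1933 0.0861] psi 1.4298 gap 0.179 F [-0.2 -1.4 -1.9] t 14.77
[[-0.076, 0.034, -0.024, 0.0, 0.0, -0.004, 0.05], [-0.076, 0.033, -0.024, 0.0, 0.0, -0.004, 0.05], [-0.076, 0.032, -0.024, 0.0, 0.0, -0.004, 0.05], [-0.077, 0.031, -0.024, 0.0, 0.0, -0.004, 0.05], [-0.077, 0.03, -0.024, 0.0, 0.0, -0.004, 0.05]]
[[-0.077, 0.029, -0.024, 0.0, 0.0, -0.004, 0.05], [-0.074, 0.073, 0.007, 0.0, 0.0, -0.01, 0.05], [-0.076, 0.071, 0.007, 0.0, 0.0, -0.01, 0.05], [-0.078, 0.068, 0.007, 0.0, 0.0, -0.01, 0.05], [-0.08, 0.066, 0.007, 0.0, 0.0, -0.01, 0.05]]
[[-0.082, 0.064, 0.007, 0.0, 0.0, -0.01, 0.05], [-0.084, 0.061, 0.007, 0.0, 0.0, -0.01, 0.05], [-0.085, 0.059, 0.007, 0.0, 0.0, -0.01, 0.05], [-0.087, 0.056, 0.007, 0.0, 0.0, -0.01, 0.05], [-0.089, 0.053, 0.007, 0.0, 0.0, -0.01, 0.05]]
```

View pics/g3.png

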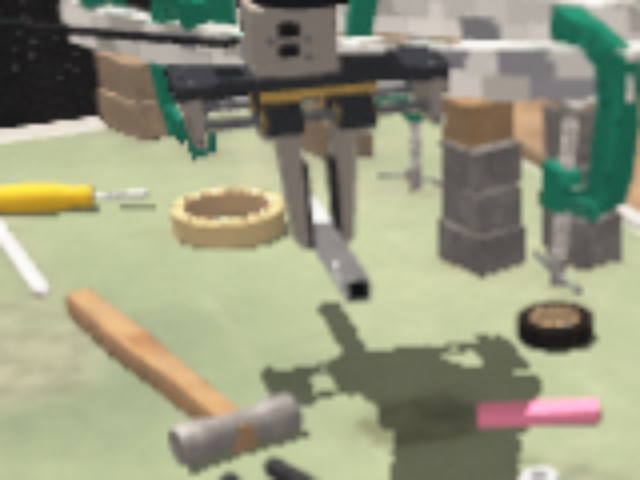

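View pics/t3.png

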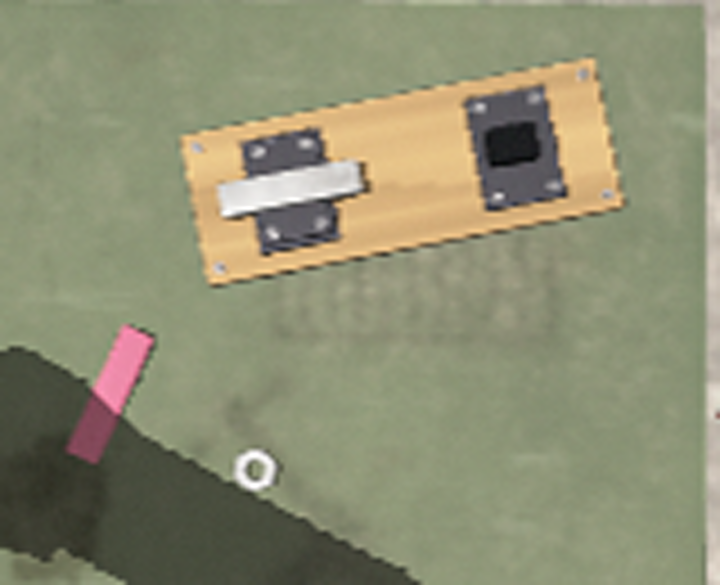

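play_rows([
  [-0.076,0.034,-0.024,0.0,0.0,-0.004,0.05],
  [-0.076,0.033,-0.024,0.0,0.0,-0.004,0.05],
  [-0.076,0.032,-0.024,0.0,0.0,-0.004,0.05],
  [-0.077,0.031,-0.024,0.0,0.0,-0.004,0.05],
  [-0.077,0.03,-0.024,0.0,0.0,-0.004,0.05],
])

```text
time_s: 15.18
position: [0.4193, 0.0743, 0.1177]
ee_rot: [-0.005, 0.729, 0.685, -0.007]
force: [0.3, 0.5, -1.1]
finger_gap: 0.181
```

play_rows([
  [-0.077,0.029,-0.024,0.0,0.0,-0.004,0.05],
  [-0.074,0.073,0.0,0.0,0.0,-0.01,0.05],
  [-0.076,0.071,0.0,0.0,0.0,-0.01,0.05],
  [-0.078,0.068,0.0,0.0,0.0,-0.01,0.05],
  [-0.08,0.066,0.0,0.0,0.0,-0.01,0.05],
])

```text
time_s: 15.6
position: [0.5064, -0.0488, 0.1186]
ee_rot: [-0.009, 0.677, 0.736, -0.012]
force: [0.7, -0.1, -0.8]
finger_gap: 0.181
```

Run:
```python
from plan import *
psi=.198+np.pi/2
plan([(.6124,-.1619,.11,psi,.05,.033)])
```

```text
at [ 0.5064 -0.0488  0.1186] psi 1.6548 gap 0.181 F [ 0.7 -0.1 -0.8] t 15.6
[[-0.081, 0.064, 0.004, -0.002, 0.0, -0.007, 0.05], [-0.082, 0.062, 0.004, -0.002, 0.0, -0.007, 0.05], [-0.084, 0.06, 0.005, -0.002, 0.0, -0.007, 0.05], [-0.085, 0.058, 0.005, -0.002, 0.0, -0.007, 0.05], [-0.087, 0.056, 0.005, -0.002, 0.0, -0.007, 0.05]]
```

play_rows([
  [-0.081,0.064,0.0,-0.002,0.0,-0.007,0.05],
  [-0.082,0.062,0.0,-0.002,0.0,-0.007,0.05],
  [-0.084,0.06,0.0,-0.002,0.0,-0.007,0.05],
  [-0.06,0.045,0.0,-0.002,0.0,-0.007,0.05],
  [0,0,0,0,0,0,0.05],
])

```text
time_s: 16.02
position: [0.5871, -0.1436, 0.107]
ee_rot: [-0.005, 0.644, 0.765, -0.006]
force: [0.2, -1.1, -0.8]
finger_gap: 0.179
```

Run:
```python
from plan import *
psi=.198+np.pi/2
plan([(.6124,-.1619,.075,psi,.05,.015)])
```

```text
at [ 0.5871 -0.1436  0.107 ] psi 1.7412 gap 0.179 F [ 0.2 -1.1 -0.8] t 16.02
[[-0.025, 0.025, 0.035, -0.002, 0.0, -0.003, 0.05], [-0.025, 0.024, 0.035, -0.002, 0.0, -0.003, 0.05], [-0.025, 0.024, 0.035, -0.002, 0.0, -0.003, 0.05], [0.0, 0.0, 0.0, 0.0, 0.0, 0.0, 0.05], [0.0, 0.0, 0.0, 0.0, 0.0, 0.0, 0.05]]
```

play_rows([
  [-0.025,0.025,0.02,-0.002,0.0,-0.003,0.05],
  [-0.025,0.024,0.025,-0.002,0.0,-0.003,0.05],
  [-0.02,0.02,0.03,-0.001,0.0,-0.002,0.05],
  [0.0,0.0,0.0,0.0,0.0,0.0,0.05],
  [0.0,0.0,0.0,0.0,0.0,0.0,0.05],
])

```text
time_s: 16.43
position: [0.6075, -0.1601, 0.0749]
ee_rot: [-0.006, 0.635, 0.773, -0.002]
force: [0.3, 0.1, -0.2]
finger_gap: 0.185
```

Run:
```python
from plan import *
psi=.198+np.pi/2
plan([(.6124,-.1619,.055,psi,.05,.01)])
r=img("scene");p=r["pixels"]
u,v=w2p(r,[cur()[0]])[0]; u,v=int(u),int(v); print(u,v)
cv2.imwrite("pics/g4.png",cv2.resize(p[max(v-50,0):v+70,max(u-80,0):u+80],None,fx=4,fy=4))
```

```text
at [ 0.6075 -0.1601  0.0749] psi 1.7667 gap 0.185 F [ 0.3  0.1 -0.2] t 16.43
[[-0.003, 0.005, 0.022, -0.001, -0.001, 0.0, 0.05], [-0.003, 0.005, 0.022, -0.001, -0.001, 0.0, 0.05], [-0.003, 0.005, 0.022, -0.001, -0.001, 0.0, 0.05], [0.0, 0.0, 0.0, 0.0, 0.0, 0.0, 0.05], [0.0, 0.0, 0.0, 0.0, 0.0, 0.0, 0.05]]
310 179
```

View pics/g4.png

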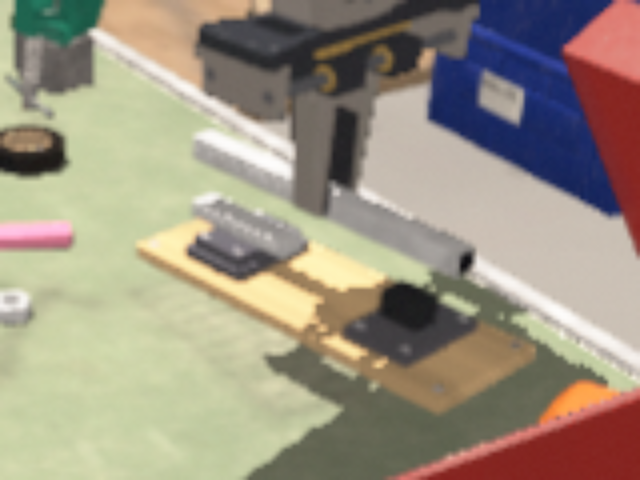

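play_rows([
  [-0.005,0.008,0.02,-0.001,-0.001,0.0,0.05],
  [-0.003,0.006,0.022,-0.001,-0.001,0.0,0.05],
  [0,0,0.02,0,0,0.0,0.05],
  [0.0,0.0,0.0,0.0,0.0,0.0,0.05],
  [0.0,0.0,0.0,0.0,0.0,0.0,0.05],
])

```text
time_s: 16.9
position: [0.6116, -0.1592, 0.0552]
ee_rot: [-0.001, 0.633, 0.774, -0.002]
force: [0.0, 0.5, -0.6]
finger_gap: 0.181
```

Run:
```python
from plan import *
psi=.198+np.pi/2
plan([(.6124,-.1619,.0445,psi,.05,.005)])
```

```text
at [ 0.6116 -0.1592  0.0552] psi 1.7697 gap 0.181 F [ 0.   0.5 -0.6] t 16.9
[[-0.003, 0.0, 0.012, 0.0, 0.0, 0.0, 0.05], [-0.003, 0.0, 0.012, 0.0, 0.0, 0.0, 0.05], [-0.003, 0.0, 0.012, 0.0, 0.0, 0.0, 0.05], [0.0, 0.0, 0.0, 0.0, 0.0, 0.0, 0.05], [0.0, 0.0, 0.0, 0.0, 0.0, 0.0, 0.05]]
```

play_rows([
  [-0.009,0.0,0.01,0.0,0.0,0.0,0.05],
  [0,0.0,0.012,0.0,0.0,0.0,0.05],
  [0,0.0,0.01,0.0,0.0,0.0,0.05],
  [0.0,0.0,0.003,0.0,0.0,0.0,0.05],
  [0.0,0.0,0.0,0.0,0.0,0.0,0.05],
])

```text
time_s: 17.32
position: [0.6124, -0.1621, 0.0443]
ee_rot: [-0.001, 0.633, 0.774, -0.001]
force: [-0.6, -0.3, -0.5]
finger_gap: 0.177
```

Run:
```python
from plan import *
psi=.198+np.pi/2
plan([(.6124,-.1619,.0442,psi,.05,.005)])
```

```text
at [ 0.6124 -0.1621  0.0443] psi 1.7698 gap 0.177 F [-0.6 -0.3 -0.5] t 17.32
[[0.001, 0.0, 0.0, -0.001, 0.0, 0.0, 0.05], [0.0, 0.0, 0.0, 0.0, 0.0, 0.0, 0.05], [0.0, 0.0, 0.0, 0.0, 0.0, 0.0, 0.05], [0.0, 0.0, 0.0, 0.0, 0.0, 0.0, 0.05], [0.0, 0.0, 0.0, 0.0, 0.0, 0.0, 0.05]]
```

Lined up; ease down 0.6 mm, release, lift.

play_rows([
  [0,0,0.002,0,0,0,0.05],
  [0,0,0,0,0,0,0.05],
  [0,0,0,0,0,0,0.4],
  [0,0,0,0,0,0,0.4],
  [0,0,0,0,0,0,0.4],
])

```text
time_s: 17.73
position: [0.6132, -0.1623, 0.0446]
ee_rot: [0.0, 0.633, 0.774, -0.001]
force: [-0.5, -0.7, 0.1]
finger_gap: 0.379
```

play_rows([
  [0,0,0,0,0,0,0.4],
  [0,0,-0.04,0,0,0,0.4],
  [0,0,-0.1,0,0,0,0.5],
  [0,0,-0.1,0,0,0,0.5],
  [0,0,-0.02,0,0,0,0.5],
])

```text
time_s: 18.15
position: [0.6116, -0.1614, 0.1246]
ee_rot: [-0.003, 0.633, 0.774, -0.002]
force: [1.3, 0.3, -0.4]
finger_gap: 0.502
```

Run:
```python
from plan import *
r=img("scene");p=r["pixels"]
cv2.imwrite("pics/g5.png",cv2.resize(p[130:250,220:380],None,fx=4,fy=4))
# nut yaw: hexagon fit on initial top image
from meas import *
r=img("top"); p0=np.load("pics/top0.npy")
S=soft(p0,gb,(238,190,256,208)); k=S.copy(); k[196:203,244:251]=1
big=cv2.resize(k,None,fx=8,fy=8,interpolation=cv2.INTER_CUBIC)
res=[]
for th in np.radians(np.arange(-30,30,3)):
    def cost(v):
        a=th+np.radians(np.arange(0,360,60)+30); Rr=.012/np.cos(np.pi/6)
        P=np.array([[v[0]+Rr*np.cos(t),v[1]+Rr*np.sin(t),z] for t in a for z in(0,.013)])
        h=cv2.convexHull(w2p(r,P).astype(np.float32)).reshape(-1,2); q=(h+.5)*8-.5
        m=np.zeros(big.shape,np.uint8); cv2.fillPoly(m,[np.round(q*16).astype(np.int32)],1,shift=4)
        return float((m*(1-2*big)).sum())
    o=minimize(cost,[.4276,-.0743],method="Nelder-Mead",options=dict(initial_simplex=[[.4276,-.0743],[.43,-.0743],[.4276,-.072]])); res.append((round(o.fun),round(np.degrees(th)),o.x.round(4)))
for x in sorted(res,key=lambda a:a[0])[:6]+res: print(x)
s=img("scene");u,v=w2p(s,[(.4276,-.0743,.007)])[0].astype(int); print(u,v)
cv2.imwrite("pics/nut.png",np.hstack([cv2.resize(s["pixels"][v-15:v+15,u-15:u+15],(390,390),interpolation=cv2.INTER_CUBIC),cv2.resize(p0[184:214,232:262],(390,390),interpolation=cv2.INTER_CUBIC)]))
```

```text
(-4144, 18, array([ 0.428 , -0.0747]))
(-4140, 15, array([ 0.4277, -0.0745]))
(-4130, 21, array([ 0.4277, -0.0744]))
(-4126, 24, array([ 0.4279, -0.0745]))
(-4121, 12, array([ 0.4278, -0.0745]))
(-4118, 9, array([ 0.4279, -0.0748]))
(-4101, -30, array([ 0.4278, -0.0746]))
(-4084, -27, array([ 0.4279, -0.0744]))
(-4068, -24, array([ 0.4281, -0.0744]))
(-4057, -21, array([ 0.4278, -0.0744]))
(-4058, -18, array([ 0.428 , -0.0745]))
(-4057, -15, array([ 0.428 , -0.0746]))
(-4049, -12, array([ 0.428 , -0.0746]))
(-4044, -9, array([ 0.4279, -0.0747]))
(-4052, -6, array([ 0.4281, -0.0747]))
(-4059, -3, array([ 0.4281, -0.0743]))
(-4073, 0, array([ 0.4281, -0.0746]))
(-4088, 3, array([ 0.4281, -0.0746]))
(-4101, 6, array([ 0.4279, -0.0745]))
(-4118, 9, array([ 0.4279, -0.0748]))
(-4121, 12, array([ 0.4278, -0.0745]))
(-4140, 15, array([ 0.4277, -0.0745]))
(-4144, 18, array([ 0.428 , -0.0747]))
(-4130, 21, array([ 0.4277, -0.0744]))
(-4126, 24, array([ 0.4279, -0.0745]))
(-4108, 27, array([ 0.4279, -0.0745]))
232 205
```

View pics/g5.png

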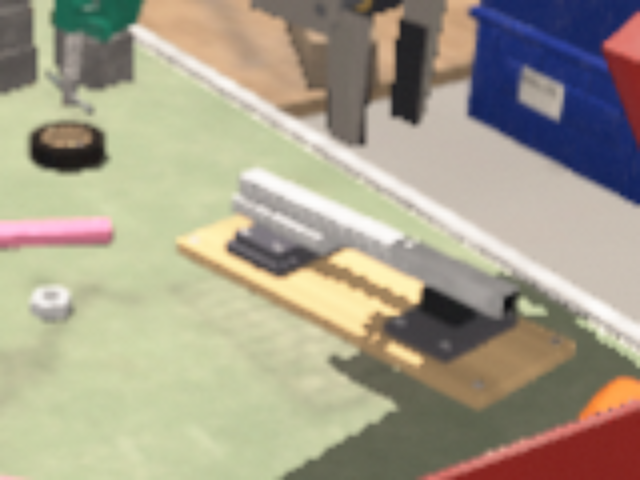

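View pics/nut.png

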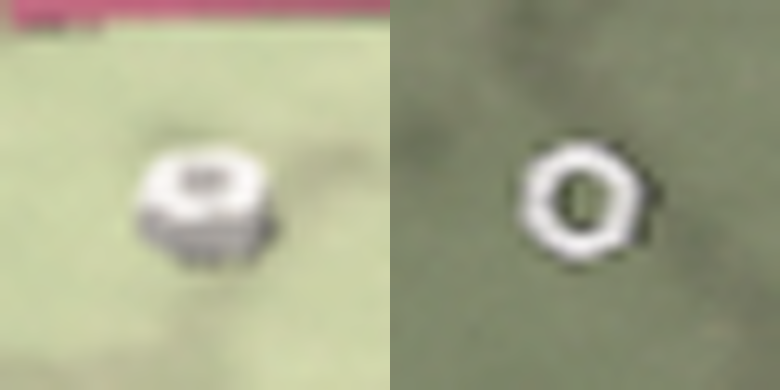

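Run:
```python
from plan import *
plan([(.428,-.0745,.1,1.87,.5)])
```

```text
at [ 0.6092 -0.1614  0.1202] psi 1.7701 gap 0.495 F [ 0.2 -0.  -0.3] t 18.3
[[0.067, -0.089, 0.012, -0.001, 0.0, -0.005, 0.5], [0.069, -0.088, 0.012, -0.001, 0.0, -0.005, 0.5], [0.07, -0.087, 0.012, -0.001, 0.0, -0.005, 0.5], [0.072, -0.086, 0.012, -0.001, 0.0, -0.005, 0.5], [0.073, -0.084, 0.012, -0.001, 0.0, -0.005, 0.5]]
[[0.074, -0.083, 0.011, -0.001, 0.0, -0.005, 0.5], [0.0, 0.0, 0.0, 0.0, 0.0, 0.0, 0.5], [0.0, 0.0, 0.0, 0.0, 0.0, 0.0, 0.5], [0.0, 0.0, 0.0, 0.0, 0.0, 0.0, 0.5], [0.0, 0.0, 0.0, 0.0, 0.0, 0.0, 0.5]]
```

play_rows([
  [0.067,-0.089,0.0,-0.001,0.0,-0.005,0.5],
  [0.069,-0.088,0.0,-0.001,0.0,-0.005,0.5],
  [0.07,-0.087,0.01,-0.001,0.0,-0.005,0.5],
  [0.072,-0.086,0.01,-0.001,0.0,-0.005,0.5],
  [0.073,-0.07,0.01,-0.001,0.0,-0.005,0.5],
])

```text
time_s: 18.72
position: [0.4571, -0.0879, 0.105]
ee_rot: [-0.003, 0.604, 0.797, 0.002]
force: [0.3, 0.0, 0.0]
finger_gap: 0.501
```

play_rows([
  [0.03,-0.03,0.0,-0.001,0.0,-0.005,0.5],
  [0.0,0.0,0.0,0.0,0.0,0.0,0.5],
  [0.0,0.0,0.0,0.0,0.0,0.0,0.5],
  [0.0,0.0,0.0,0.0,0.0,0.0,0.5],
  [0.0,0.0,0.0,0.0,0.0,0.0,0.5],
])

```text
time_s: 19.13
position: [0.4365, -0.0792, 0.1003]
ee_rot: [-0.008, 0.596, 0.803, 0.0]
force: [-0.2, -0.3, 0.3]
finger_gap: 0.504
```

Run:
```python
from plan import *
plan([(.428,-.0745,.045,1.87,.5,.02)])
```

```text
at [ 0.4365 -0.0792  0.1003] psi 1.8647 gap 0.504 F [-0.2 -0.3  0.3] t 19.13
[[0.007, -0.007, 0.062, -0.001, -0.001, -0.001, 0.5], [0.007, -0.007, 0.062, -0.001, -0.001, -0.001, 0.5], [0.008, -0.007, 0.061, -0.001, -0.001, -0.001, 0.5], [0.0, 0.0, 0.0, 0.0, 0.0, 0.0, 0.5], [0.0, 0.0, 0.0, 0.0, 0.0, 0.0, 0.5]]
```

play_rows([
  [0.01,-0.011,0.055,-0.001,-0.001,-0.001,0.5],
  [0.007,-0.008,0.06,-0.001,-0.001,-0.001,0.5],
  [0.004,0,0.055,-0.001,-0.001,0,0.5],
  [0.0,0.0,0.0,0.0,0.0,0.0,0.5],
  [0.0,0.0,0.0,0.0,0.0,0.0,0.5],
])

```text
time_s: 19.55
position: [0.4362, -0.0771, 0.0477]
ee_rot: [0.002, 0.596, 0.803, 0.003]
force: [0.2, 0.5, -0.2]
finger_gap: 0.501
```

Run:
```python
from plan import *
plan([(.428,-.0745,.004,1.87,.5,.012)])
r=img("scene");p=r["pixels"]
u,v=w2p(r,[(.428,-.0745,.02)])[0]; u,v=int(u),int(v)
cv2.imwrite("pics/g6.png",cv2.resize(p[max(v-50,0):v+40,max(u-60,0):u+60],None,fx=5,fy=5))
```

```text
at [ 0.4362 -0.0771  0.0477] psi 1.8655 gap 0.501 F [ 0.2  0.5 -0.2] t 19.55
[[0.004, -0.006, 0.036, 0.001, 0.0, 0.0, 0.5], [0.004, -0.006, 0.036, 0.001, 0.0, 0.0, 0.5], [0.004, -0.006, 0.036, 0.001, 0.0, 0.0, 0.5], [0.004, -0.006, 0.036, 0.001, 0.0, 0.0, 0.5], [0.0, 0.0, 0.0, 0.0, 0.0, 0.0, 0.5]]
```

View pics/g6.png

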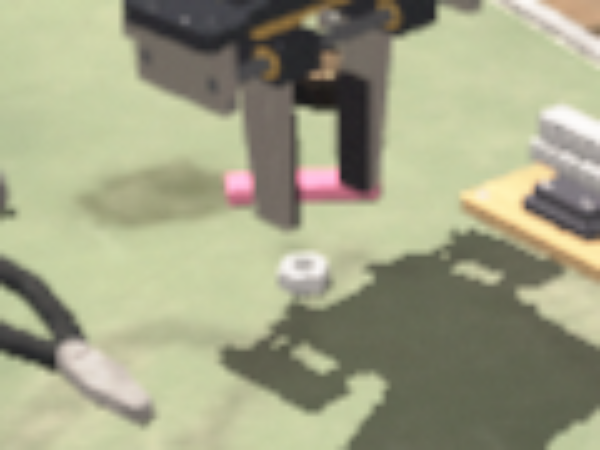

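play_rows([
  [0.012,-0.015,0.0,0.001,0.0,0,0.5],
  [0.006,-0.014,0.03,0.001,0.0,0,0.5],
  [0,0,0.025,0,0,0,0.5],
  [0,0,0.0,0,0,0,0.5],
  [0,0,0,0,0,0,0.5],
])

```text
time_s: 20.02
position: [0.4283, -0.0752, 0.0322]
ee_rot: [0.002, 0.596, 0.803, 0.002]
force: [-0.2, 0.2, -0.1]
finger_gap: 0.497
```

Run:
```python
from plan import *
plan([(.428,-.0745,.004,1.87,.5,.009)])
```

```text
at [ 0.4283 -0.0752  0.0322] psi 1.8636 gap 0.497 F [-0.2  0.2 -0.1] t 20.02
[[0.001, 0.0, 0.023, 0.0, 0.0, -0.001, 0.5], [0.001, 0.0, 0.023, 0.0, 0.0, -0.001, 0.5], [0.001, 0.0, 0.023, 0.0, 0.0, -0.001, 0.5], [0.001, 0.0, 0.023, 0.0, 0.0, -0.001, 0.5], [0.0, 0.0, 0.0, 0.0, 0.0, 0.0, 0.5]]
```

play_rows([
  [0.001,0.0,0.023,0.0,0.0,-0.001,0.5],
  [0.001,0.0,0.023,0.0,0.0,-0.001,0.5],
  [0.001,0.0,0.023,0.0,0.0,0,0.5],
  [0.001,0.0,0.022,0.0,0.0,0,0.5],
  [0.0,0.0,0.0,0.0,0.0,0.0,0.5],
], force=15)

```text
time_s: 20.43
position: [0.4287, -0.0742, 0.0025]
ee_rot: [0.002, 0.594, 0.805, 0.002]
force: [0.6, 0.4, 0.2]
finger_gap: 0.5
```

play_rows([
  [0,0,0,0,0,0,0.1],
  [0,0,0,0,0,0,0.1],
  [0,0,0,0,0,0,0.1],
  [0,0,0,0,0,0,0.1],
  [0,0,0,0,0,0,0.1],
])

```text
time_s: 20.85
position: [0.4285, -0.0738, 0.0019]
ee_rot: [0.002, 0.593, 0.805, 0.002]
force: [-0.3, -0.1, 0.2]
finger_gap: 0.256
```

play_rows([
  [0,0,0,0,0,0,0.1],
  [0,0,0,0,0,0,0.1],
  [0,0,0,0,0,0,0.1],
  [0,0,0,0,0,0,0.1],
  [0,0,0,0,0,0,0.1],
])

```text
time_s: 21.27
position: [0.429, -0.0741, 0.0025]
ee_rot: [0.003, 0.594, 0.805, 0.002]
force: [0.6, -0.7, 0.4]
finger_gap: 0.254
```

play_rows([
  [0,0,-0.04,0,0,0,0.1],
  [0,0,-0.1,0,0,0,0.1],
  [0,0,-0.12,0,0,0,0.1],
  [0,0,-0.1,0,0,0,0.1],
  [0,0,-0.02,0,0,0,0.1],
])

```text
time_s: 21.68
position: [0.4256, -0.073, 0.1181]
ee_rot: [-0.002, 0.593, 0.805, 0.001]
force: [1.5, 0.2, 0.5]
finger_gap: 0.256
```

Run:
```python
from meas import *
from plan import *
r=img("top"); p=r["pixels"]
# tube on board: bright grey vs wood
f=lambda a:np.clip((a[...,0]-135)/40,0,1)
try: t=fit(r,soft(p,f,(225,100,335,165)),[.6124,-.1619,.198],.017,.22,.040,.017)
except Exception as e: print(e)
cv2.imwrite("pics/t5.png",cv2.resize(p[95:225,210:340],None,fx=4.5,fy=4.5,interpolation=cv2.INTER_CUBIC))
plan([(.6124,-.1619,.115,1.85,.1)])
```

```text
[ 0.6115 -0.1607  0.2175] -6477.9306640625 9380.0
at [ 0.4255 -0.0732  0.1176] psi 1.8719 gap 0.259 F [ 0.4 -0.   0.8] t 21.73
[[-0.078, 0.085, 0.001, 0.0, 0.0, 0.001, 0.1], [-0.078, 0.085, 0.001, 0.0, 0.0, 0.001, 0.1], [-0.077, 0.085, 0.001, 0.0, 0.0, 0.001, 0.1], [-0.077, 0.085, 0.001, 0.0, 0.0, 0.001, 0.1], [-0.077, 0.086, 0.001, 0.0, 0.0, 0.001, 0.1]]
[[-0.076, 0.086, 0.001, 0.0, 0.0, 0.001, 0.1], [0.0, 0.0, 0.0, 0.0, 0.0, 0.0, 0.1], [0.0, 0.0, 0.0, 0.0, 0.0, 0.0, 0.1], [0.0, 0.0, 0.0, 0.0, 0.0, 0.0, 0.1], [0.0, 0.0, 0.0, 0.0, 0.0, 0.0, 0.1]]
```

View pics/t5.png

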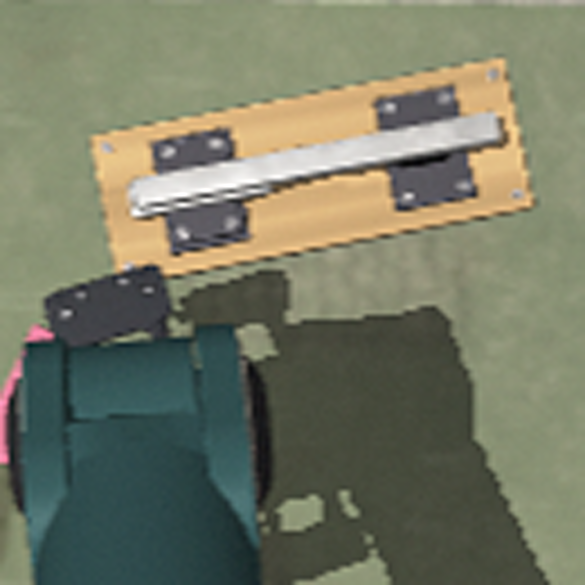

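play_rows([
  [-0.078,0.085,0.0,0.0,0.0,0.001,0.1],
  [-0.078,0.085,0.0,0.0,0.0,0.001,0.1],
  [-0.077,0.085,0.0,0.0,0.0,0.001,0.1],
  [-0.077,0.085,0.0,0.0,0.0,0.001,0.1],
  [-0.06,0.07,0.0,0.0,0.0,0.001,0.1],
])

```text
time_s: 22.15
position: [0.5721, -0.1451, 0.1117]
ee_rot: [-0.005, 0.598, 0.801, -0.004]
force: [-0.3, 0.4, -0.5]
finger_gap: 0.259
```

play_rows([
  [-0.03,0.03,0.0,0.0,0.0,0.001,0.1],
  [0.0,0.0,0.0,0.0,0.0,0.0,0.1],
  [0.0,0.0,0.0,0.0,0.0,0.0,0.1],
  [0.0,0.0,0.0,0.0,0.0,0.0,0.1],
  [0.0,0.0,0.0,0.0,0.0,0.0,0.1],
])

```text
time_s: 22.57
position: [0.583, -0.1527, 0.1026]
ee_rot: [-0.009, 0.601, 0.799, -0.006]
force: [-0.3, -0.3, -0.7]
finger_gap: 0.252
```

Run:
```python
from plan import *
plan([(.6122,-.1615,.085,1.85,.1,.02)])
```

```text
at [ 0.583  -0.1527  0.1026] psi 1.853 gap 0.252 F [-0.3 -0.3 -0.7] t 22.57
[[-0.028, 0.043, 0.028, -0.003, -0.001, 0.0, 0.1], [-0.028, 0.043, 0.029, -0.003, -0.001, 0.0, 0.1], [0.0, 0.0, 0.0, 0.0, 0.0, 0.0, 0.1], [0.0, 0.0, 0.0, 0.0, 0.0, 0.0, 0.1], [0.0, 0.0, 0.0, 0.0, 0.0, 0.0, 0.1]]
```

play_rows([
  [-0.028,0.043,0.02,-0.003,-0.001,0.0,0.1],
  [-0.024,0.036,0.025,-0.003,-0.001,0.0,0.1],
  [0.0,0.0,0.0,0.0,0.0,0.0,0.1],
  [0.0,0.0,0.0,0.0,0.0,0.0,0.1],
  [0.0,0.0,0.0,0.0,0.0,0.0,0.1],
])

```text
time_s: 22.98
position: [0.6065, -0.1588, 0.0876]
ee_rot: [-0.002, 0.599, 0.8, -0.001]
force: [-0.3, -0.1, 0.3]
finger_gap: 0.256
```

Run:
```python
from plan import *
plan([(.6122,-.1615,.066,1.85,.1,.01)])
```

```text
at [ 0.6065 -0.1588  0.0876] psi 1.8562 gap 0.256 F [-0.3 -0.1  0.3] t 22.98
[[-0.005, 0.005, 0.024, 0.0, 0.0, 0.001, 0.1], [-0.005, 0.005, 0.024, 0.0, 0.0, 0.001, 0.1], [-0.005, 0.005, 0.024, 0.0, 0.0, 0.001, 0.1], [0.0, 0.0, 0.0, 0.0, 0.0, 0.0, 0.1], [0.0, 0.0, 0.0, 0.0, 0.0, 0.0, 0.1]]
```

play_rows([
  [-0.009,0.012,0.015,-0.001,0.0,0.0,0.1],
  [-0.004,0.006,0.025,0.0,0.0,0.0,0.1],
  [0,0,0.02,0.0,0.0,0.0,0.1],
  [0.0,0.0,0.0,0.0,0.0,0.0,0.1],
  [0.0,0.0,0.0,0.0,0.0,0.0,0.1],
])

```text
time_s: 23.4
position: [0.6124, -0.1608, 0.0685]
ee_rot: [-0.001, 0.599, 0.801, -0.0]
force: [0.3, 1.1, -0.2]
finger_gap: 0.258
```

Run:
```python
from plan import *
plan([(.6122,-.1615,.0602,1.85,.1,.005)])
r=img("scene");p=r["pixels"]
cv2.imwrite("pics/g7.png",cv2.resize(p[130:250,220:380],None,fx=4,fy=4))
```

```text
at [ 0.6124 -0.1608  0.0685] psi 1.8566 gap 0.258 F [ 0.3  1.1 -0.2] t 23.4
[[-0.001, -0.001, 0.014, 0.0, 0.0, 0.001, 0.1], [-0.001, -0.001, 0.014, 0.0, 0.0, 0.001, 0.1], [0.0, 0.0, 0.0, 0.0, 0.0, 0.0, 0.1], [0.0, 0.0, 0.0, 0.0, 0.0, 0.0, 0.1], [0.0, 0.0, 0.0, 0.0, 0.0, 0.0, 0.1]]
```

View pics/g7.png

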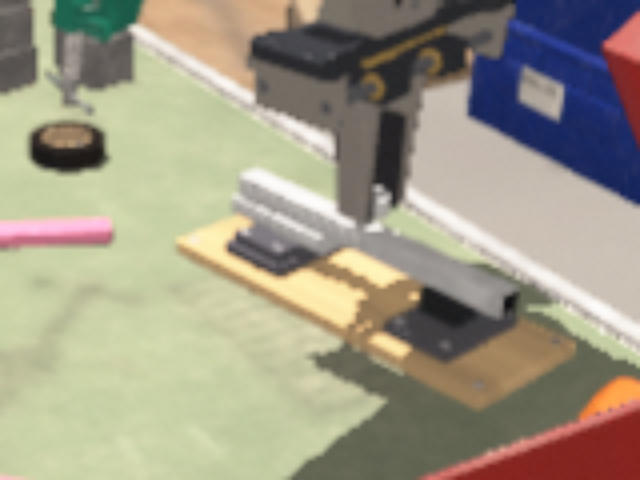

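play_rows([
  [-0.001,0,0.012,0.0,0.0,0.001,0.1],
  [-0.001,0,0.01,0.0,0.0,0.0,0.1],
  [0.0,0.0,0.002,0.0,0.0,0.0,0.1],
  [0.0,0.0,0.0,0.0,0.0,0.0,0.1],
  [0.0,0.0,0.0,0.0,0.0,0.0,0.1],
])

```text
time_s: 23.87
position: [0.6124, -0.1614, 0.0606]
ee_rot: [-0.001, 0.601, 0.8, -0.0]
force: [-0.6, 0.2, -0.2]
finger_gap: 0.259
```

Run:
```python
from plan import *
plan([(.6122,-.1615,.0598,1.85,.1,.005)])
```

```text
at [ 0.6124 -0.1614  0.0606] psi 1.8531 gap 0.259 F [-0.6  0.2 -0.2] t 23.87
[[0.0, -0.001, 0.003, 0.0, 0.0, 0.001, 0.1], [0.0, 0.0, 0.0, 0.0, 0.0, 0.0, 0.1], [0.0, 0.0, 0.0, 0.0, 0.0, 0.0, 0.1], [0.0, 0.0, 0.0, 0.0, 0.0, 0.0, 0.1], [0.0, 0.0, 0.0, 0.0, 0.0, 0.0, 0.1]]
```

play_rows([
  [0,0,0.004,0,0,0,0.1],
  [0,0,0.001,0,0,0,0.1],
  [0,0,0,0,0,0,0.1],
  [0,0,0,0,0,0,0.1],
  [0,0,0,0,0,0,0.1],
])

```text
time_s: 24.28
position: [0.6127, -0.1615, 0.0595]
ee_rot: [-0.0, 0.601, 0.8, -0.0]
force: [-1.0, -0.4, -0.7]
finger_gap: 0.257
```

play_rows([
  [0,0,0,0,0,0,0.45],
  [0,0,0,0,0,0,0.45],
  [0,0,0,0,0,0,0.45],
  [0,0,0,0,0,0,0.45],
  [0,0,0,0,0,0,0.45],
])

```text
time_s: 24.7
position: [0.613, -0.1615, 0.0599]
ee_rot: [0.0, 0.601, 0.8, 0.0]
force: [0.3, -0.6, 0.5]
finger_gap: 0.454
```

play_rows([
  [0,0,-0.04,0,0,0,0.45],
  [0,0,-0.1,0,0,0,0.45],
  [0,0,-0.12,0,0,0,0.45],
  [0,0,-0.1,0,0,0,0.45],
  [0,0,-0.05,0,0,0,0.45],
])

```text
time_s: 25.12
position: [0.6098, -0.1605, 0.1852]
ee_rot: [-0.005, 0.6, 0.8, -0.002]
force: [0.6, -0.1, 0.4]
finger_gap: 0.452
```

play_rows([
  [0.0,-0.12,0,0,0,0,0.45],
  [0.0,-0.12,0,0,0,0,0.45],
  [0.0,-0.12,0,0,0,0,0.45],
  [0.0,-0.12,0,0,0,0,0.45],
  [0,-0.1,0,0,0,0,0.45],
])

```text
time_s: 25.53
position: [0.4474, -0.2069, 0.1958]
ee_rot: [0.004, 0.596, 0.803, 0.003]
force: [-0.5, -0.5, -0.6]
finger_gap: 0.453
```

Run:
```python
from meas import *
from plan import *
s=img("scene");p=s["pixels"]
cv2.imwrite("pics/g8.png",cv2.resize(p[130:250,220:380],None,fx=4,fy=4,interpolation=cv2.INTER_CUBIC))
r=img("top"); p=r["pixels"]
v=cv2.resize(p,None,fx=4,fy=4,interpolation=cv2.INTER_CUBIC)
a=p2w(r,[(290,130)],.05)
for B in (box(.6124,-.1619,.198,.017,.22,.04,.017),box(.6124,-.1619,.198,.02,.02,.057,.013)):
    h=cv2.convexHull(w2p(r,B).astype(np.float32)).reshape(-1,2); cv2.polylines(v,[np.round((h+.5)*4-.5).astype(int)],True,(0,0,255),1)
cv2.imwrite("pics/t8.png",v[380:720,880:1540])
print(cur()[2]["position"],cur()[2]["time_s"])
```

```text
[ 0.44516491 -0.20853135  0.19567325] 25.6333
```

View pics/g8.png

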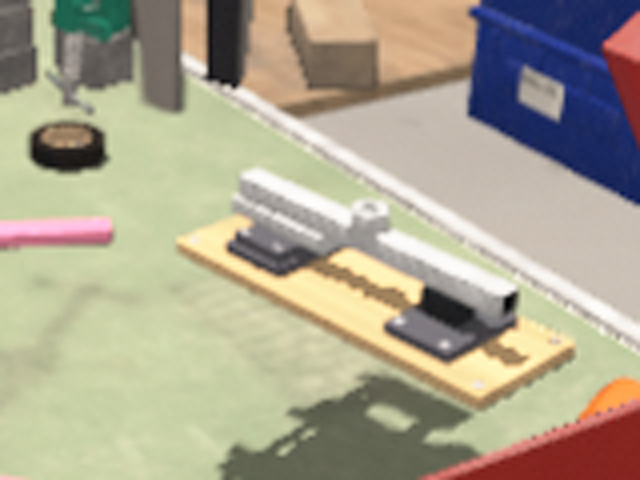

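View pics/t8.png

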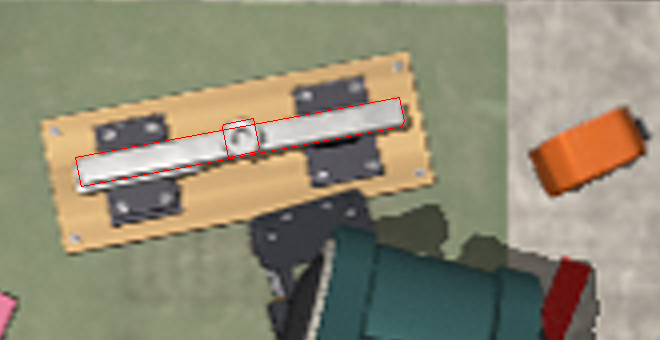

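play_rows([
  [0,0,0,0,0,0,0.45],
  [0,0,0,0,0,0,0.45],
  [0,0,0,0,0,0,0.45],
  [0,0,0,0,0,0,0.45],
  [0,0,0,0,0,0,0.45],
])

```text
time_s: 26.05
position: [0.4492, -0.2076, 0.1987]
ee_rot: [0.006, 0.597, 0.802, 0.003]
force: [-0.2, 0.1, 1.0]
finger_gap: 0.451
```

```bash
python3 -c "
from workcell import env
print(env.sign_off())"
```

```text
the job is handed in; nothing more can be done
None
```

I set up the jig as asked and handed the job in at about 26 s. The hand-in reports no verdict.

- **Packing:** The rubber block is on the single-plate low pad at the -y end of the board. The grey steel bar is on the two-plate high pad at the other end. I left the pink and red bars alone.
- **Tube and nut:** The tube lies across both packing pieces at the board's middle and in line with it. The nut lies flat on top at the tube's middle.
- **Last checks:** The scene picture shows the tube resting on both packing pieces and the nut flat on it. In the top picture, outlines drawn for the ideal tube and nut positions match what is there to within about 2 mm. The gripper was clear of everything, and I never moved the tape measure or the tape roll.
- **Disagreement:** An earlier fit of the tube alone put its yaw about 0.02 rad off the board's, well inside the 0.12 rad limit. I put this down to the bright steel bar beneath being counted as part of the tube.
- **Not measured:** I judged the tube's level by eye and from the nominal heights (both packing pieces should top out at 40 mm), not by a separate measurement.

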